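Set up the proofing bed for a hand-rubbed lino proof

TASK

Set up the printing station for a hand-rubbed lino proof. On the proofing bed, lay the lino block flat with one short end up against the head stop, between the two brass pins, and lay a wooden bearer parallel to it on its left and on its right, each about 3 cm clear of the block and also up against the head stop, so that the paper will lie level round the block. Lay the brayer lengthwise on the middle of the inking slab, and put the baren flat on the table close beside the bed, on the clean side, away from the slab; leave the ink jar and the gouge where they are.

Things in the scene. Friction and masses are not known exactly. Their poses are not given: they have to be found in the camera images.
- bed: Proofing bed, fixed: dark wooden board 150 (x) x 200 (y) x 9 mm; origin centre of underside, on the table. Head stop: paler bar along the far (+x) edge, 12 x 190 mm, top 33 mm over the table, working face (to -x) at x = +63 mm. Two brass pins, 8 mm thick, tapered tops 14 mm above the board, at x = +43, y = +35 and -35 mm (62 mm clear). Bed and slab stand side by side, in either order.
- slab: Inking slab, fixed: a plain grey plate 170 (x) x 140 (y) mm with a smooth top 10 mm above the table. Origin: centre of its underside at table height.
- block_center (a point): Lino block: plywood mount with a dark grey lino face on which a leaf in a border is cut in pale lines. 84 (x, long) x 54 (y) x 24 mm high, about 0.09 kg. This point is its centre, 12 mm above its underside. It lies face up and may lie either way round against the stop. Best held across its 54 mm width.
- bearer_1_center (a point): One of two alike bearers, plain pale wooden bars 110 (x, long) x 18 (y) x 24 mm high, 35 g. This point is its centre, 12 mm above its underside. Either bearer may go on either side of the block.
- bearer_2_center (a point): The other bearer, the same as the first: 110 (x, long) x 18 (y) x 24 mm high; this point is its centre, 12 mm above its underside.
- brayer_center (a point): Brayer (ink roller; not the one lying farther off beyond the guillotine) lying flat, 164 mm long along its y axis, 31 mm high, 0.13 kg. Point: half-way along, 13.5 mm above what it lies on. Black roller, 64 mm wide (x), 31 mm thick, at y = +67 mm; pear-shaped wooden handle from y = -82 to about +20 mm, at most 26 mm wide, top 27 mm up; grip it across x between y = -45 and 0 mm.
- baren_center (a point): Baren (rubbing pad; not the one farther off beyond the guillotine): dark round disc 95 mm across and 15 mm thick with a lighter wooden bar on top, 22 mm wide (x), 82 mm long (y), from 15 to 27 mm up; take it by the bar. 0.12 kg. This point is on the disc's axis, 13.5 mm above its underside.
- jar_center (a point): Loose bystander, not to be moved: ink jar with black screw lid, 48 mm across, 50 mm high; the point is its centre, half-way up.
- gouge_center (a point): Loose bystander, not to be moved: lino gouge with pear-shaped wooden handle, lying, 112 mm long; the point is half-way along it, 12 mm up.
Mind the look-alikes: they are no part of the job. Several things look just like the bed: the one meant starts farthest to the robot's right.

How it is judged (in metres and radians):
At the end, for the whole second after the job is handed in: Block flat between the pins, under 8 mm off the stop; a bearer flat each side, parallel, 18 to 44 mm clear of it, under 11 mm off the stop; brayer lengthwise on the slab, within 30 mm of its middle; baren flat on the table within 9 cm of the bed, away from the slab; all released and still (x of block_center in the frame of bed between 0.013 and 0.0235 m and y of block_center in the frame of bed between -0.008 and 0.008 m and angle between the x axis of block_center and the x axis of bed, either way round below 0.12 rad and angle between each of block_center, bearer_1_center, bearer_2_center, baren_center's own z axis and vertical below 0.06 rad and z of block_center in the frame of bed between 0.018 and 0.024 m and x of bearer_1_center in the frame of bed between -0.004 and 0.0105 m and angle between the x axis of each of bearer_1_center, bearer_2_center and the x axis of bed, either way round below 0.14 rad and z of bearer_1_center in the frame of bed between 0.018 and 0.024 m and x of bearer_2_center in the frame of bed between -0.004 and 0.0105 m and z of bearer_2_center in the frame of bed between 0.018 and 0.024 m and ((y of bearer_1_center in the frame of bed between 0.054 and 0.08 m and y of bearer_2_center in the frame of bed between -0.08 and -0.054 m) or (y of bearer_1_center in the frame of bed between -0.08 and -0.054 m and y of bearer_2_center in the frame of bed between 0.054 and 0.08 m)) and x of brayer_center in the frame of slab between -0.03 and 0.03 m and y of brayer_center in the frame of slab between -0.035 and 0.035 m and angle between the y axis of brayer_center and the x axis of slab, either way round below 0.3 rad and angle between brayer_center's own z axis and vertical below 0.12 rad and z of brayer_center in the frame of slab between 0.019 and 0.0275 m and x of baren_center in the frame of bed between -0.09 and 0.09 m and height (world z) of baren_center below 0.0175 m and ((y of slab in the frame of bed above 0 m and y of baren_center in the frame of bed between -0.25 and -0.14 m) or (y of slab in the frame of bed below 0 m and y of baren_center in the frame of bed between 0.14 and 0.25 m)) and linear speed of each of block, bearer_1, bearer_2, brayer, baren below 0.02 m/s); the robot touches nothing.
It fails at once if the ink jar is pushed (more than 15 mm) (distance of jar_center from where it was at the start of the episode above 0.015 m).
It fails at once if the gouge is pushed (more than 15 mm) (distance of gouge_center from where it was at the start of the episode above 0.015 m).
It also fails if it takes over 104 s, if anything falls off the work surface, if the arm or the gripper's body presses on something with over 40 N, if the wrist force passes 120 N, or if a joint passes its speed limit or range.

ROBOT

A 6-joint arm with a two-finger parallel gripper is mounted at the origin on the work surface; the furniture and walls round the work are solid. World frame = base frame: x ahead of the robot, y to its left, z up, the work surface at z = 0. Lengths are in mm, angles in rad, forces in N, time in s.
With the tool pointing down it reaches from about 350 to 875 mm from the base axis. Payload 4.2 kg.
Tool frame: the origin (TCP) lies midway between the tips of the shut fingers; the grasp point (between the pads) lies 19 mm behind it (arm.grip_point_offset is the distance from the TCP to the grasp point, in mm); z points along the fingers, x is the direction in which the jaws open and shut, and the axes are right-handed (so a half turn about z gives the same grasp; the last joint's range is limited). The gripper opens to 85 mm and grips with 20 to 120 N. Pads are 22 mm wide; open, the fingers measure 114 mm over their backs; the gripper's body (76 mm by 85 mm) begins 54 mm behind the grasp point. The pads swing forward as they close: fully open they stand 13 mm farther back than shut.
Start: joints at [1.575, 0.385, 0.008, 0, -1.194, -0.259], TCP at [157.501, 604.808, 204.312] pointing down, gripper open.
Joint ranges: [-3.14, 3.14], [-1.21, 2.06], [-1.07, 1.41], [-3.16, 2.05], [-2.99, -0.16], [-3.1, 3.1]. Speed limits (rad/s): [2.79, 2.79, 3.14, 3.14, 3.14, 3.14].

INTERFACE

Orientations are given as a unit quaternion [x, y, z, w].
In Python, from bench import arm gives the robot as it stands.
- The arm moves only by the tool move_arm, never from a script. Its argument "targets" is a list of rows, each a list of 7 numbers: the shift along the tool's x, y, z in cm, then the turn, a rotation vector about the tool's x, y, z in degrees, then the closure in counts, from 0 (fully open) to 255 (shut). In form: [[x, y, z, wx, wy, wz, grip], ...]. A call has 1 to 20 rows; each row is the pose to reach, as a shift and turn from the pose commanded when the call began, along the tool's axes at that moment; what a row does not reach only later rows make up. A row lasts 1/8 s, in which the tool goes at most 62.5 mm and 10.7 degrees, less where a joint would pass 70% of its speed; a pose out of reach is approached as far as the arm can. A call with a gripper value outside its range is refused whole. The fingers move at their own pace and stop on an object; the grip force is fixed at half the most. Time passes only in rows, so rows that repeat a pose let the fingers close. It gives the time, the measured TCP pose, the force and the opening at its end, in the units of the state.
- arm.read_state(): the state, without advancing time (a new reading comes with each control period).
- arm.get_image(name): name is "side" or "top"; returns (picture, depth): 420x560x3 uint8, blue, green, red; 420x560 float32, mm along the optical axis (not along the pixel's ray), 0 where there is no reading.
- arm.camera_params(name): a dict with "mtx" (3x3 intrinsics, pixels), "world_to_cam" (4x4, takes a point from world to camera coordinates). Camera axes: x right, y down, z forward; pixel columns grow to the right and rows downward; lengths in mm; the calibration is good to about 2 mm. A picture is of the moment at which its call begins. camera_params takes no time and is no camera call.
- arm.job_done(): hands the job in, once; it reports no verdict.
Trained networks look in the newest picture that a camera, given by its name, has taken for a name from the list of things; names that differ only in an ending like _2 or _b are one class to them, and where a whole thing is asked for, a point or a joint stands for the part that bears it (a point fixed in the world has none). Each returns a list of dicts, best first, with "score" (0 to 1); they miss things now and then, are a little off and sometimes report something else, mostly with a low value. They report only what shows in the picture. A call takes as long as a camera call. They do not tell look-alikes from the thing itself.
- arm.search_frame(thing, camera): "bbox" ([left, top, right, bottom] in pixels, round what is visible of it).
- arm.tip_of(thing, camera): "uv" ([column, row] in pixels: a listed point, or the origin of a listed thing).
The state is a dict: "clock": time; "joints": joint angles; "joint_vel": joint speeds; "joint_efforts": joint torques, N m; "position": TCP position; "ee_rot": TCP orientation; "contact_force": force on the tool from outside, world axes, zero at the start; "wrist_torque": the same for the moment, N m; "gripper_width": finger opening in mm.
Only numpy, scipy, OpenCV 4.12 (cv2) and the standard library are available. Lean on these libraries where they do the work, as an engineer would, in place of code of your own. Each camera call takes 0.05 s, during which the arm holds its last target.

## Working session

There is one attempt and no reset: what is moved stays moved. The work goes in short steps, Python scripts to look and compute and a tool call to move; the robot and the scene stay as the last step left them, time stands still between calls to the robot, and variables do not carry over. Pictures are saved under pics/ and viewed, and the job is handed in when it is done.

Besides the shell and the picture viewer there is one more tool, called after "Request:" as name(argument=value, ...), one argument or row to a line, values as JSON. move_arm: Moves the arm, as the interface text tells. Its arguments: {"type":"object","properties":{"targets":{"type":"array","items":{"type":"array","items":{"type":"number"}}}},"required":["targets"]}

```bash
ls; mkdir -p pics
cat > h.py <<'E'
import numpy as np, cv2
from bench import arm
def save(n,c):
    im,d=arm.get_image(c); cv2.imwrite(f'pics/{n}.png',im); np.savez(f'pics/{n}.npz',d=d,im=im); return im,d
def cam(c):
    p=arm.camera_params(c); return np.array(p['mtx']),np.array(p['world_to_cam'])
def px2w(c,u,v,z):
    K,T=cam(c); R=T[:3,:3];t=T[:3,3]
    r=R.T@np.linalg.inv(K)@np.array([u,v,1.]); o=-R.T@t
    return o+r*(z-o[2])/r[2]
def dep2w(c,d):
    K,T=cam(c); H,W=d.shape; u,v=np.meshgrid(np.arange(W),np.arange(H))
    P=np.stack([(u-K[0,2])/K[0,0]*d,(v-K[1,2])/K[1,1]*d,d],-1)
    return (P-T[:3,3])@T[:3,:3]
def w2px(c,p):
    K,T=cam(c); q=T[:3,:3]@np.array(p)+T[:3,3]; q=K@q; return q[:2]/q[2]
E
python3 - <<'E'
from h import *
print(arm.read_state())
for c in('top','side'):
    save(c+'0',c); K,T=cam(c); print(c,K.round(1).tolist(),T.round(3).tolist())
E
```

```text
pics
{'clock': 0.0, 'joints': array([ 1.57460628e+00,  3.85587012e-01,  6.60720638e-03, -5.14230760e-04,
       -1.19400794e+00, -2.58580344e-01]), 'joint_vel': array([ 0.00062148, -0.00095211,  0.00057903, -0.0018276 , -0.00042824,
        0.00147538]), 'joint_efforts': array([-6.30422733e-05, -3.92282724e+01,  1.88398755e+01,  4.18608651e+00,
       -4.68423881e-03,  4.50082553e-06]), 'position': array([157.34392357, 604.19271749, 203.19372979]), 'ee_rot': array([-6.11470458e-01,  7.91266467e-01, -7.24059381e-04, -8.56403904e-04]), 'contact_force': array([0.67960164, 0.15927543, 0.80769568]), 'wrist_torque': array([-0.00672939,  0.01000429,  0.01882276]), 'gripper_width': 85.37124622009617}
top [[379.2, 0.0, 281.8], [0.0, 379.2, 207.6], [0.0, 0.0, 1.0]] [[-0.007, -1.0, 0.008, -18.981], [-0.988, 0.005, -0.153, 431.484], [0.153, -0.009, -0.988, 1332.689], [0.0, 0.0, 0.0, 1.0]]
side [[409.8, 0.0, 282.7], [0.0, 409.8, 212.7], [0.0, 0.0, 1.0]] [[-0.985, -0.169, -0.02, 422.795], [-0.102, 0.681, -0.725, 62.656], [0.137, -0.713, -0.688, 1215.464], [0.0, 0.0, 0.0, 1.0]]
```

View pics/top0.png

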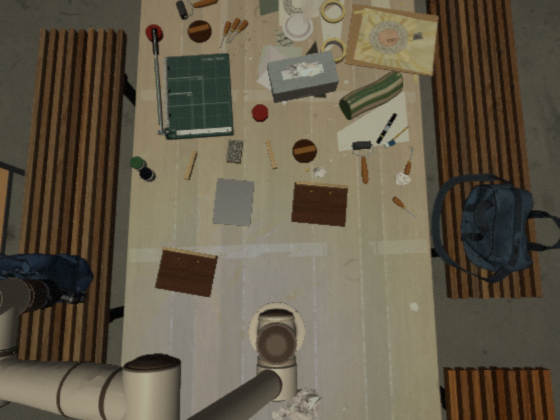

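View pics/side0.png

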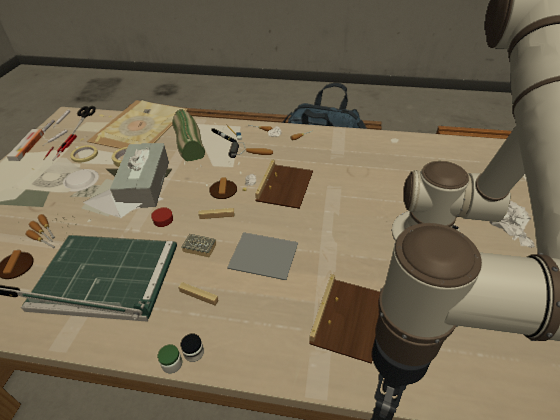

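Run:
```python
from h import *
im=np.load('pics/top0.npz')['im']
a=cv2.resize(im[120:300,150:430],None,fx=2.85,fy=2.85,interpolation=cv2.INTER_CUBIC);cv2.imwrite('pics/z1.png',a)
im=np.load('pics/side0.npz')['im']
a=cv2.resize(im[110:370,150:420],None,fx=2.3,fy=2.3,interpolation=cv2.INTER_CUBIC);cv2.imwrite('pics/z2.png',a)
for c in('top','side'):
  for n in 'bed slab block_center bearer_1_center brayer_center baren_center jar_center gouge_center'.split():
    for r in arm.tip_of(n,c)[:5]:
      u=r['uv']; print(c,n,np.round(u,1),round(r['score'],2),px2w(c,*u,{'bed':0,'slab':0,'jar_center':25}.get(n,12)).round())
```

```text
top bed [187.5 270.9] 0.71 [208. 318.   0.]
top bed [318.7 205.8] 0.57 [ 443. -158.    0.]
top slab [231.2 201. ] 0.61 [462. 165.   0.]
top block_center [405.6 205.6] 0.62 [ 440. -476.   12.]
top block_center [233.7 152.6] 0.57 [644. 157.  12.]
top bearer_1_center [269.1 151.3] 0.44 [648.  24.  12.]
top brayer_center [362.1 161.7] 0.73 [ 607. -323.   12.]
top baren_center [303.5 149.9] 0.76 [ 653. -105.   12.]
top jar_center [142.7 172.9] 0.68 [564. 487.  25.]
top gouge_center [405.7 204.6] 0.69 [ 443. -477.   12.]
top gouge_center [231.7 151.9] 0.59 [647. 164.  12.]
side bed [284.3 188.6] 0.68 [ 448. -144.    0.]
side bed [349.8 316.3] 0.55 [206. 317.   0.]
side slab [261.5 254.6] 0.62 [464. 153.   0.]
side block_center [201.3 244.3] 0.65 [642. 151.  12.]
side bearer_1_center [217.3 214.9] 0.59 [631.  25.  12.]
side bearer_1_center [299.5 131.5] 0.31 [ 445. -482.   12.]
side bearer_1_center [196.6 295.6] 0.23 [599. 325.  12.]
side brayer_center [252.7 149.9] 0.55 [ 599. -333.   12.]
side baren_center [224.5 187.6] 0.91 [ 645. -106.   12.]
side jar_center [191.4 348.9] 0.89 [559. 475.  25.]
side jar_center [199.6 294.9] 0.43 [587. 330.  25.]
side gouge_center [301. 130.] 0.38 [ 440. -493.   12.]
```

View pics/z1.png

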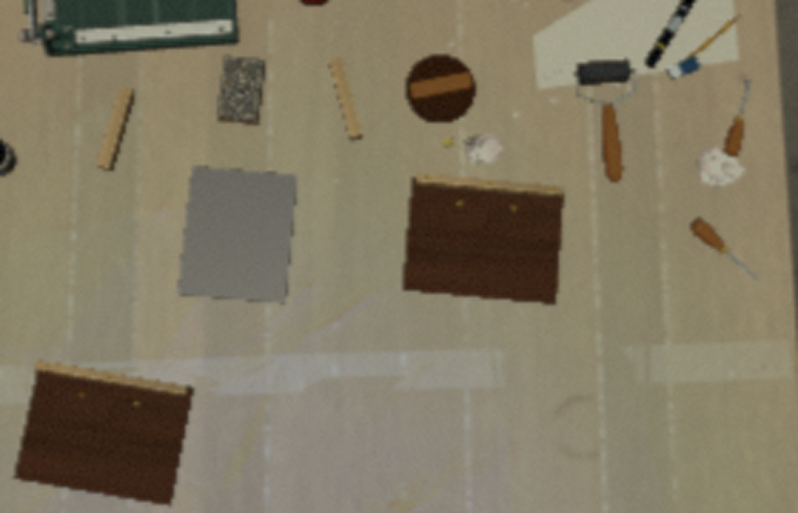

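View pics/z2.png

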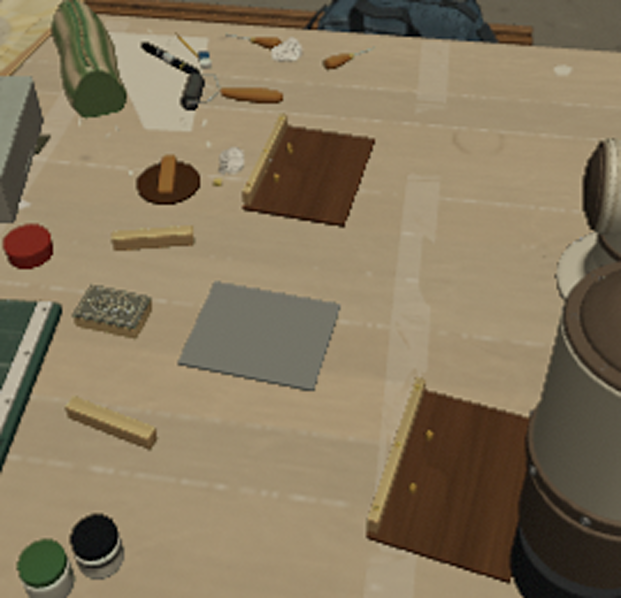

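Top picture, candidates:
- **Beds:** (187,271) at y≈+318 and (319,206) at y≈−158. The second is farthest to the robot's right, so it is the one meant (upper right in the crop). 
- **Baren:** (303,150), not (199,31), which is beyond the guillotine. 
- **Brayer:** (362,150), not (182,9), which is also beyond it. 
- **Jar:** the black lid at (146,173); the green lid is a look-alike. 
- **Gouges:** (405,205) and (407,170). I'll keep clear of both. 

Slab is at (234,202), block at (234,151), bearers at (190,165) and (270,154).

Next I'll measure the poses precisely by silhouette fits in both cameras.

```bash
cat > fit.py <<'E'
from h import *
from scipy.optimize import minimize
from scipy.spatial import ConvexHull
S=8
def prim(name):
    b=lambda x0,x1,y0,y1,z0,z1:np.array([[x,y,z] for x in(x0,x1) for y in(y0,y1) for z in(z0,z1)],float)
    cyl=lambda r,z0,z1:np.array([[r*np.cos(a),r*np.sin(a),z] for a in np.linspace(0,6.28,48) for z in(z0,z1)])
    return {'bed':b(-75,63,-100,100,0,9),'slab':b(-85,85,-70,70,0,10),'block':b(-42,42,-27,27,0,24),
     'bearer':b(-55,55,-9,9,0,24),'disc':cyl(47.5,0,15),'bar':b(-11,11,-41,41,15,27)}[name]
def render(c,P,pose,roi):
    x,y,t=pose[:3];z0=pose[3] if len(pose)>3 else 0
    R=np.array([[np.cos(t),-np.sin(t),0],[np.sin(t),np.cos(t),0],[0,0,1]])
    q=(P@R.T)+[x,y,z0]; uv=np.array([w2px(c,p) for p in q]); h=uv[ConvexHull(uv).vertices]
    u0,v0,u1,v1=roi; m=np.zeros(((v1-v0)*S,(u1-u0)*S),np.uint8)
    cv2.fillPoly(m,[np.round(((h-[u0,v0]+.5)*S-.5)*16).astype(np.int32)],255,shift=4)
    return cv2.resize(m,None,fx=1/S,fy=1/S,interpolation=cv2.INTER_AREA)/255.
def soft(im,c,P,pose,roi):
    # soft mask: projection onto colour line between inside/outside medians
    u0,v0,u1,v1=roi; a=im[v0:v1,u0:u1].astype(float); m=render(c,P,pose,roi)
    k=np.ones((3,3)); inn=cv2.erode((m>.5).astype(np.uint8),k)>0
    if inn.sum()<8: inn=m>.9
    out=cv2.dilate((m>.05).astype(np.uint8),np.ones((5,5)))==0
    ci=np.median(a[inn],0); co=np.median(a[out],0); d=ci-co
    return np.clip((a-co)@d/(d@d),0,1)
def fit(name,pose,ims,cams=('top','side'),z0=0,pad=6,masks=None):
    P=prim(name); res={}
    pose=np.array(pose,float)
    for it in range(3):
        data=[]
        for c in cams:
            x,y,t=pose; R=np.array([[np.cos(t),-np.sin(t),0],[np.sin(t),np.cos(t),0],[0,0,1]])
            uv=np.array([w2px(c,p) for p in P@R.T+[x,y,z0]])
            roi=(*np.floor(uv.min(0)-pad).astype(int),*np.ceil(uv.max(0)+pad).astype(int))
            data.append((c,roi,soft(ims[c],c,P,[*pose,z0],roi)))
        def cost(q): 
            p=[q[0],q[1],q[2]/50,z0]
            return sum(((render(c,P,p,roi)-m)**2).sum() for c,roi,m in data)
        q0=np.array([pose[0],pose[1],pose[2]*50])
        r=minimize(cost,q0,method='Nelder-Mead',options=dict(initial_simplex=np.vstack([q0,q0+[8,0,0],q0+[0,8,0],q0+[0,0,6]]),xatol=.1,fatol=.01))
        pose=np.array([r.x[0],r.x[1],r.x[2]/50])
    return pose,r.fun,data
E
python3 - <<'E'
from fit import *
ims={c:np.load(f'pics/{c}0.npz')['im'] for c in('top','side')}
for n,p in [('bed',(443,-152,-.05)),('slab',(463,158,-.05)),('block',(643,155,-.05)),('bearer',(610,328,-.25)),('bearer',(642,24,.2)),('disc',(649,-106,0)),('bar',(649,-106,-.1))]:
    for cams in (('top',),('side',),('top','side')):
        q,f,d=fit(n,p,ims,cams); print(n,cams,q[:2].round(1),q[2].round(3),round(f,1))
print(arm.grip_point_offset)
E
```

```text
bed ('top',) [ 452. -160.] -0.098 32.9Traceback (most recent call last):
  File "<stdin>", line 5, in <module>
  File "fit.py", line 39, in fit
    r=minimize(cost,q0,method='Nelder-Mead',options=dict(initial_simplex=np.vstack([q0,q0+[8,0,0],q0+[0,8,0],q0+[0,0,6]]),xatol=.1,fatol=.01))
    res = _minimize_neldermead(fun, x0, args, callback, bounds=bounds,
                               **options)
    fsim[j] = func(sim[j])
              ~~~~^^^^^^^^
    fx = function(np.copy(x), *(wrapper_args + args))
  File "fit.py", line 37, in cost
    return sum(((render(c,P,p,roi)-m)**2).sum() for c,roi,m in data)
  File "fit.py", line 37, in <genexpr>
    return sum(((render(c,P,p,roi)-m)**2).sum() for c,roi,m in data)
                 ~~~~~~^^^^^^^^^^^
  File "fit.py", line 13, in render
    q=(P@R.T)+[x,y,z0]; uv=np.array([w2px(c,p) for p in q]); h=uv[ConvexHull(uv).vertices]
                                     ~~~~^^^^^
  File "h.py", line 16, in w2px
    K,T=cam(c); q=T[:3,:3]@np.array(p)+T[:3,3]; q=K@q; return q[:2]/q[2]
        ~~~^^^
  File "h.py", line 6, in cam
    p=arm.camera_params(c); return np.array(p['mtx']),np.array(p['world_to_cam'])
ValueError: time passes only in moves, steps and waits
```

Run:
```python
from h import *
for c in('top','side'):
    d=np.load(f'pics/{c}0.npz'); D=d['d'];W=dep2w(c,D);im=d['im']
    hsv=cv2.cvtColor(im,cv2.COLOR_BGR2HSV)
    m=(abs(W[...,0]-610)<110)&(abs(W[...,1]+325)<70)&(W[...,2]>7)&(D>0)
    ys,xs=np.where(m); P=W[m]
    print(c,m.sum(),P.min(0).round(),P.max(0).round())
    a=im[ys.min()-10:ys.max()+10,xs.min()-10:xs.max()+10]
    mm=m[ys.min()-10:ys.max()+10,xs.min()-10:xs.max()+10]
    b=np.hstack([a,np.where(mm[...,None],a,0)]);print(xs.min()-10,ys.min()-10)
    cv2.imwrite(f'pics/br_{c}.png',cv2.resize(b,None,fx=5,fy=5,interpolation=cv2.INTER_NEAREST))
```

```text
top 429 [ 500. -394.    7.] [ 720. -255.   41.]
334 123
side 332 [ 504. -395.    7.] [ 720. -256.   33.]
216 127
```

```bash
python3 - <<'E'
from h import *
np.savez('cal.npz',**{f'{k}_{c}':v for c in('top','side') for k,v in zip('KT',cam(c))})
print(arm.read_state()['clock'], arm.grip_point_offset)
E
sed -i 's/^def cam.*/CAL=dict(np.load("cal.npz"))\ndef cam(c): return CAL["K_"+c],CAL["T_"+c]/; /p=arm.camera_params/d' h.py
cat > meas.py <<'E'
from fit import *
ims={c:np.load(f'pics/{c}0.npz')['im'] for c in('top','side')}
for n,p in [('bed',(443,-152,-.05)),('slab',(463,158,-.05)),('block',(643,155,-.05)),('bearer',(610,328,-.25)),('bearer',(642,24,.2)),('disc',(649,-106,0)),('bar',(649,-106,.1))]:
    for cams in (('top',),('side',),('top','side')):
        q,f,d=fit(n,p,ims,cams); print(n,cams,q[:2].round(1),q[2].round(3),round(f,1))
E
time python3 meas.py; python3 -c "
import cv2;a=cv2.imread('pics/br_top.png');print(a.shape)"
```

```text
0.9 18.700000000000003
bed ('top',) [ 452. -160.] -0.098 32.9
bed ('side',) [ 451.3 -159.9] -0.102 69.5
bed ('top', 'side') [ 451.8 -159.7] -0.096 103.7
slab ('top',) [459.1 156.6] -0.084 46.7
slab ('side',) [458.1 156.2] -0.098 77.5
slab ('top', 'side') [458.4 156.3] -0.093 124.1
block ('top',) [648.5 154.2] -0.104 73.6
block ('side',) [648.8 154.7] -0.115 71.9
block ('top', 'side') [648.6 154.4] -0.109 145.7
bearer ('top',) [596.5 314.5] -0.251 28.6
bearer ('side',) [600.1 333.3] -0.22 374.9
bearer ('top', 'side') [596.7 317.3] -0.246 102.3
bearer ('top',) [635.4  18. ] 0.247 13.7
bearer ('side',) [635.6  19.9] 0.28 126.4
bearer ('top', 'side') [635.9  18.3] 0.26 137.6
disc ('top',) [ 651.6 -106.9] 0.063 44.0
disc ('side',) [ 652.6 -107.9] -0.089 75.9
disc ('top', 'side') [ 652.1 -107.3] 0.046 120.4
bar ('top',) [ 648.4 -104.9] 0.119 301.1
bar ('side',) [637.  -76.2] -0.916 185.3
bar ('top', 'side') [644.6 -93.3] -1.344 440.1
(385, 580, 3)
real	0m5.863s
user	0m6.397s
sys	0m0.176s
```

Run:
```python
from fit import *
ims={c:np.load(f'pics/{c}0.npz')['im'] for c in('top','side')}
B=[('bed',(451.7,-159.8,-.098)),('slab',(458.6,156.4,-.09)),('block',(648.6,154.4,-.108)),('bearer',(596.6,315,-.25)),('bearer',(635.6,18.2,.255)),('disc',(652,-107.3,0))]
for c,(u0,v0,u1,v1) in {'top':(150,120,430,300),'side':(150,110,420,370)}.items():
    k=2.8 if c=='top' else 2.3
    a=cv2.resize(ims[c][v0:v1,u0:u1],None,fx=k,fy=k,interpolation=cv2.INTER_CUBIC)
    for n,p in B:
        R=cv2.Rodrigues(np.array([0,0,p[2]]))[0]; uv=np.array([w2px(c,q) for q in prim(n)@R.T+[p[0],p[1],0]])
        h=uv[ConvexHull(uv).vertices]; cv2.polylines(a,[np.round((h-[u0,v0]+.5)*k).astype(int)],True,(0,0,255),1)
    cv2.imwrite(f'pics/ov_{c}.png',a)
# bar & brayer
im=ims['top']; 
for n,(u0,v0,u1,v1),z in [('bar',(292,140,317,163),27),('handle',(350,150,380,186),20)]:
    s=8; a=cv2.resize(im[v0:v1,u0:u1],None,fx=s,fy=s,interpolation=cv2.INTER_CUBIC)
    hsv=cv2.cvtColor(a,cv2.COLOR_BGR2HSV); f=a.astype(int)
    m=((hsv[...,1]>110)&(hsv[...,2]>75)).astype(np.uint8) 
    _,lab,st,_=cv2.connectedComponentsWithStats(m); m=(lab==1+st[1:,4].argmax()).astype(np.uint8)
    cv2.imwrite(f'pics/m_{n}.png',np.hstack([a,np.where(m[...,None]>0,a,0)]))
    ys,xs=np.where(m); W=np.array([px2w('top',u0+(x+.5)/s-.5,v0+(y+.5)/s-.5,z) for x,y in zip(xs[::5],ys[::5])])[:,:2]
    r=cv2.minAreaRect(W.astype(np.float32)); _,_,V=np.linalg.svd(W-W.mean(0),full_matrices=False)
    print(n,W.mean(0).round(1),r,V[0],np.degrees(np.arctan2(*V[0][::-1])))
u0,v0,u1,v1=350,135,380,155
a=im[v0:v1,u0:u1]; m=(a.max(2)<75); ys,xs=np.where(m)
W=np.array([px2w('top',u0+x,v0+y,20) for x,y in zip(xs,ys)])[:,:2].astype(np.float32); print('roller',W.mean(0),cv2.minAreaRect(W))
```

```text
Traceback (most recent call last):
cv2.error: OpenCV(4.12.0) /io/opencv/modules/calib3d/src/calibration_base.cpp:151: error: (-210:Unsupported format or combination of formats) The matrices must have 32f or 64f data type in function 'Rodrigues'
```

```bash
cat > ov.py <<'E'
from fit import *
def overlay(ims,B,tag):
  for c,(u0,v0,u1,v1) in {'top':(150,120,430,300),'side':(150,110,420,370)}.items():
    if c not in ims: continue
    k=2.8 if c=='top' else 2.3
    a=cv2.resize(ims[c][v0:v1,u0:u1],None,fx=k,fy=k,interpolation=cv2.INTER_CUBIC)
    for n,p in B:
        R=cv2.Rodrigues(np.array([0.,0,p[2]]))[0]; uv=np.array([w2px(c,q) for q in prim(n)@R.T+[p[0],p[1],p[3] if len(p)>3 else 0]])
        h=uv[ConvexHull(uv).vertices]; cv2.polylines(a,[np.round((h-[u0,v0]+.5)*k).astype(int)],True,(0,0,255),1)
    cv2.imwrite(f'pics/{tag}_{c}.png',a)
E
python3 - <<'E'
from ov import *
ims={c:np.load(f'pics/{c}0.npz')['im'] for c in('top','side')}
B=[('bed',(451.7,-159.8,-.098)),('slab',(458.6,156.4,-.09)),('block',(648.6,154.4,-.108)),('bearer',(596.6,315,-.25)),('bearer',(635.6,18.2,.255)),('disc',(652,-107.3,0))]
overlay(ims,B,'ov')
im=ims['top']; 
for n,(u0,v0,u1,v1),z in [('bar',(292,140,317,163),27),('handle',(350,150,380,186),20)]:
    s=8; a=cv2.resize(im[v0:v1,u0:u1],None,fx=s,fy=s,interpolation=cv2.INTER_CUBIC)
    hsv=cv2.cvtColor(a,cv2.COLOR_BGR2HSV); f=a.astype(int)
    m=((hsv[...,1]>110)&(hsv[...,2]>75)).astype(np.uint8) 
    _,lab,st,_=cv2.connectedComponentsWithStats(m); m=(lab==1+st[1:,4].argmax()).astype(np.uint8)
    cv2.imwrite(f'pics/m_{n}.png',np.hstack([a,np.where(m[...,None]>0,a,0)]))
    ys,xs=np.where(m); W=np.array([px2w('top',u0+(x+.5)/s-.5,v0+(y+.5)/s-.5,z) for x,y in zip(xs[::5],ys[::5])])[:,:2]
    r=cv2.minAreaRect(W.astype(np.float32)); _,_,V=np.linalg.svd(W-W.mean(0),full_matrices=False)
    print(n,W.mean(0).round(1),r,V[0],np.degrees(np.arctan2(*V[0][::-1])))
u0,v0,u1,v1=350,135,380,155
a=im[v0:v1,u0:u1]; m=(a.max(2)<75); ys,xs=np.where(m)
W=np.array([px2w('top',u0+x,v0+y,20) for x,y in zip(xs,ys)])[:,:2].astype(np.float32); print('roller',W.mean(0),cv2.minAreaRect(W))
E
```

```text
bar [ 650.5 -107.5] ((650.6866455078125, -107.4406509399414), (22.871599197387695, 83.28594970703125), 11.073362350463867) [-0.20050854  0.97969195] 101.56669870842738
handle [ 571.5 -327.5] ((573.4718627929688, -327.7030029296875), (103.31900024414062, 24.325414657592773), 1.3591097593307495) [-0.99879365 -0.04910446] -177.185389624455
roller [ 669.91516 -327.59012] ((672.0714111328125, -340.19512939453125), (33.199092864990234, 106.04523468017578), 12.399161338806152)
```

View pics/ov_top.png

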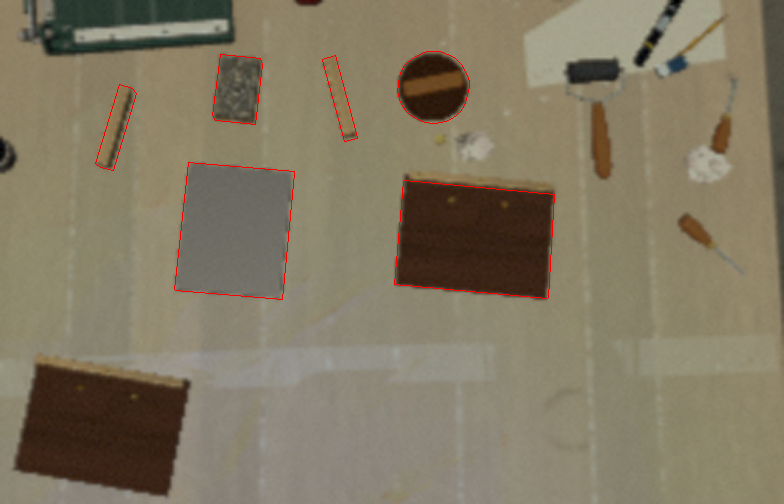

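View pics/ov_side.png

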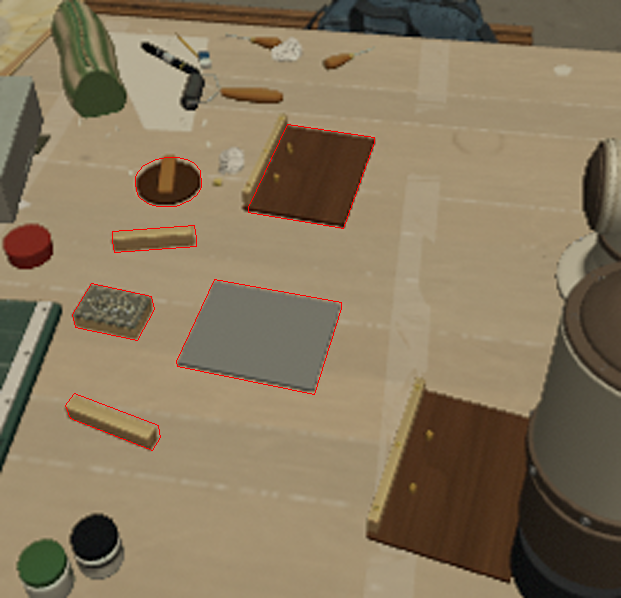

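View pics/m_bar.png

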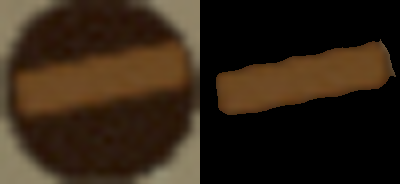

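View pics/m_handle.png

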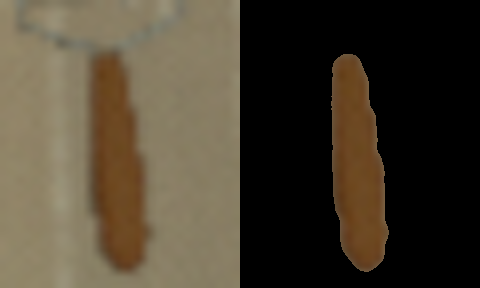

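The overlays agree with both pictures, and the two cameras agree to about 1 mm. The bar and handle masks are clean: baren at (651,−107), brayer at about (604,−327). Next is the block.

```bash
cat > go.py <<'E'
import sys
from h import *
from scipy.spatial.transform import Rotation as Ro
BED=(451.7,-159.8,-.098); SLAB=(458.6,156.4,-.091)
def fr(F,x,y):
    c,s=np.cos(F[2]),np.sin(F[2]); return np.array([F[0]+c*x-s*y,F[1]+s*x+c*y])
def to(x,y,z,phi,label='',st=None):
    st=st or arm.read_state(); p=np.array(st['position']); R=Ro.from_quat(st['ee_rot']).as_matrix()
    best=None
    for f in(phi,phi+180):
        f=np.radians(f); X=np.array([np.cos(f),np.sin(f),0]);Z=np.array([0,0,-1.]);D=np.stack([X,np.cross(Z,X),Z],1)
        rv=np.degrees(Ro.from_matrix(R.T@D).as_rotvec())
        if best is None or np.linalg.norm(rv)<np.linalg.norm(best): best=rv
    d=R.T@(np.array([x,y,z])-p)/10
    print(label,'shift',d.round(2),'turn',best.round(1),'rows>=',int(np.ceil(max(np.linalg.norm(d)*10/62.5,np.linalg.norm(best)/10.7))))
E
python3 - <<'E'
from go import *
st=arm.read_state(); print(st['position'].round(1),st['joints'].round(2))
B=(648.6,154.4); ax=-.108; g=np.array(B)-6*np.array([np.cos(ax),np.sin(ax)])
for z in (110,40,3): to(*g,z,90+np.degrees(ax),z)
E
```

```text
[157.5 604.8 204.3] [ 1.57  0.38  0.01  0.   -1.19 -0.26]
110 shift [ 31.3  -58.28   9.43] turn [ 0.   0.  -8.4] rows>= 11
40 shift [ 31.3  -58.28  16.43] turn [ 0.   0.  -8.4] rows>= 11
3 shift [ 31.3  -58.28  20.13] turn [ 0.   0.  -8.4] rows>= 12
```

Request:
move_arm(
  targets=[
    [31.3,-58.3,9.4,0,0,-8.4,0],
    [31.3,-58.3,9.4,0,0,-8.4,0],
    [31.3,-58.3,9.4,0,0,-8.4,0],
    [31.3,-58.3,9.4,0,0,-8.4,0],
    [31.3,-58.3,9.4,0,0,-8.4,0],
    [31.3,-58.3,9.4,0,0,-8.4,0],
    [31.3,-58.3,9.4,0,0,-8.4,0],
    [31.3,-58.3,9.4,0,0,-8.4,0],
    [31.3,-58.3,9.4,0,0,-8.4,0],
    [31.3,-58.3,9.4,0,0,-8.4,0],
    [31.3,-58.3,9.4,0,0,-8.4,0],
    [31.3,-58.3,9.4,0,0,-8.4,0],
    [31.3,-58.3,9.4,0,0,-8.4,0],
    [31.3,-58.3,9.4,0,0,-8.4,0],
  ],
)

```text
clock: 2.65
position: [642.2, 156.1, 110.9]
ee_rot: [-0.668, 0.744, -0.0, 0.0]
contact_force: [-0.5, -0.0, -0.2]
gripper_width: 85.4
```

Run:
```python
from go import *
st=arm.read_state(); print(st['position'].round(1),st['joints'].round(2),st['clock'],st['contact_force'])
B=(648.6,154.4); ax=-.108; g=np.array(B)-6*np.array([np.cos(ax),np.sin(ax)])
for z in (40,3): to(*g,z,90+np.degrees(ax),z)
im,d=save('side1','side'); cv2.imwrite('pics/side1c.png',cv2.resize(im[150:350,100:350],None,fx=3,fy=3))
```

```text
[642.2 156.1 110.9] [ 0.48  0.52 -0.02 -0.   -1.03  0.98] 2.65 [-0.54658041 -0.01791499 -0.21099355]
40 shift [ 0.1  -0.05  7.09] turn [-0.   0.   0.1] rows>= 2
3 shift [ 0.1  -0.04 10.79] turn [-0.   0.   0.1] rows>= 2
```

View pics/side1c.png

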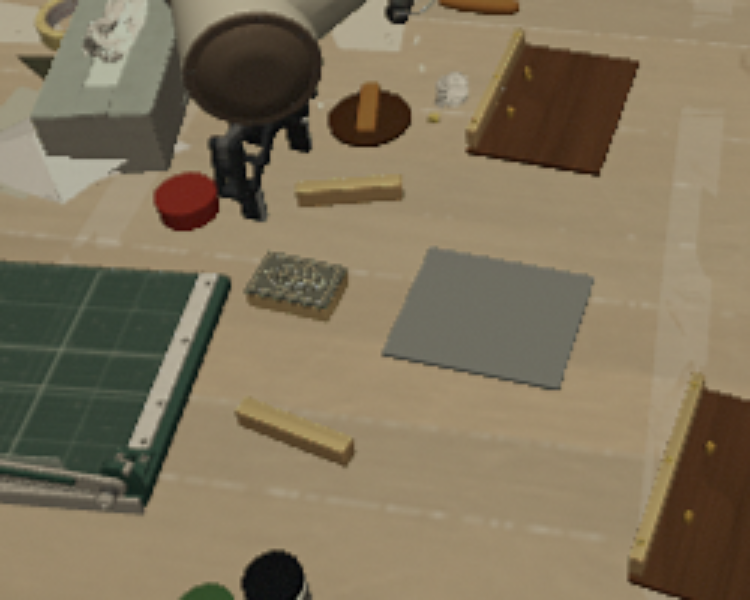

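The open gripper is above the block, with its fingers in the crop at (235,190)–(300,130) and nothing in the way. I'll descend and grip.

Request:
move_arm(
  targets=[
    [0.1,0,5,0,0,0,0],
    [0.1,0,8,0,0,0,0],
    [0.1,0,9.8,0,0,0,0],
    [0.1,0,10.6,0,0,0,0],
    [0.1,0,10.8,0,0,0,0],
    [0.1,0,10.8,0,0,0,255],
    [0.1,0,10.8,0,0,0,255],
    [0.1,0,10.8,0,0,0,255],
    [0.1,0,10.8,0,0,0,255],
    [0.1,0,10.8,0,0,0,255],
  ],
)

```text
clock: 3.95
position: [642.7, 153.9, 2.4]
ee_rot: [-0.668, 0.744, -0.0, 0.0]
contact_force: [-0.2, 0.6, 0.1]
gripper_width: 0.0
```

Run:
```python
from go import *
st=arm.read_state(); print(st['position'].round(1),st['gripper_width'],st['clock'],st['contact_force'])
im,d=save('side2','side'); cv2.imwrite('pics/side2c.png',cv2.resize(im[150:350,100:350],None,fx=3,fy=3))
```

```text
[642.7 153.9   2.4] 0.042642154019353895 3.95 [-0.15524997  0.57401833  0.09977583]
```

View pics/side2c.png

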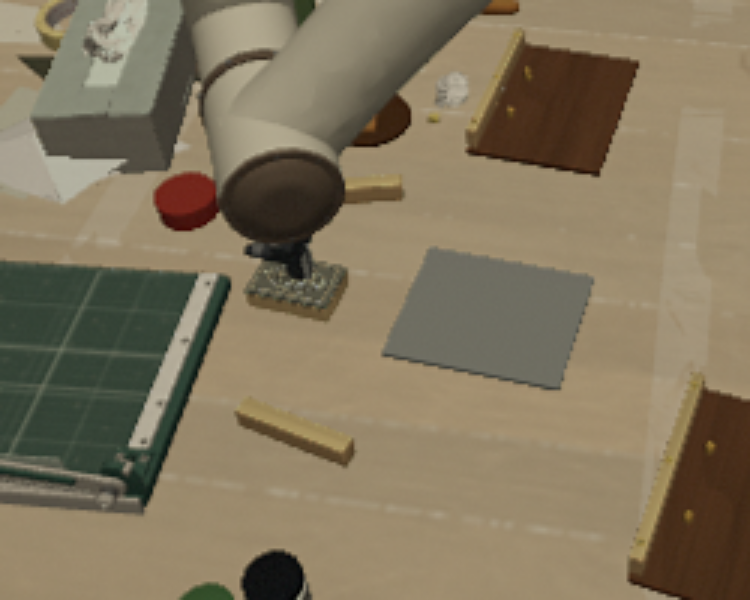

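Run:
```python
from go import *
im,d=save('top2','top')
print(w2px('side',(642.7,153.9,2.4)),w2px('side',(642.7,153.9,25)),w2px('top',(642.7,153.9,2.4)))
im=np.load('pics/side2.npz')['im']; a=cv2.resize(im[215:265,160:240],None,fx=9,fy=9,interpolation=cv2.INTER_CUBIC)
for z,c in((2.4,(0,0,255)),(25,(0,255,0)),(60,(255,0,0))):
  u=w2px('side',(642.7,153.9,z)); cv2.circle(a,tuple(int((q+.5)*9) for q in u-[160,215]),4,c,-1)
cv2.imwrite('pics/side2d.png',a)
```

```text
[201.36297666 247.1638958 ] [200.12710458 241.90823221] [234.69558424 153.63458038]
```

View pics/side2d.png

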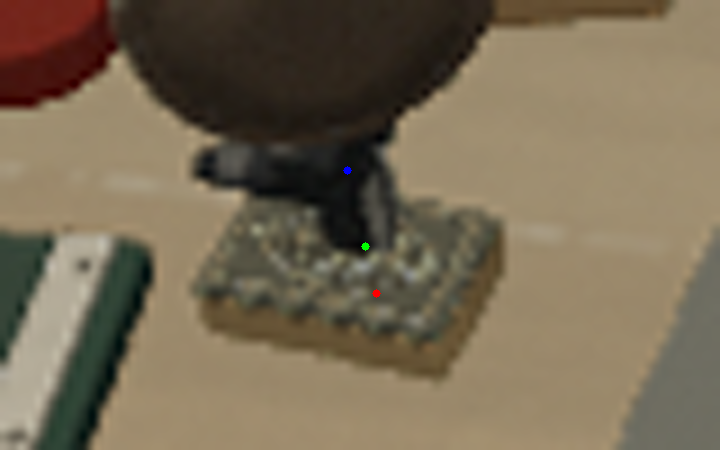

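View pics/top2.png

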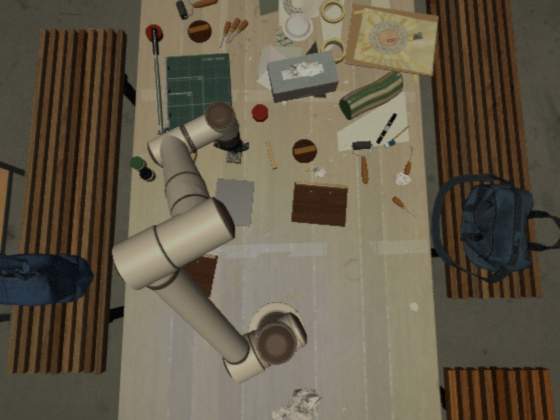

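Run:
```python
from go import *
im=np.load('pics/side1.npz')['im']; a=cv2.resize(im[180:240,150:230],None,fx=8,fy=8,interpolation=cv2.INTER_CUBIC)
j=np.array([np.cos(np.radians(83.9)),np.sin(np.radians(83.9)),0])
for z,c in((110.9,(0,0,255)),(124,(0,255,0)),(146,(255,0,0))):
 for s in(-47,47):
  u=w2px('side',np.array((642.2,156.1,z))+s*j); cv2.circle(a,tuple(int((q+.5)*8) for q in u-[150,180]),4,c,-1)
cv2.imwrite('pics/side1d.png',a)
d=np.load('pics/side2.npz')['d'];W=dep2w('side',d); 
for v in range(236,250,1): print(v,[tuple(W[v,u].round().astype(int)) for u in (196,199,201,204)])
```

```text
236 [(np.int64(634), np.int64(186), np.int64(85)), (np.int64(637), np.int64(164), np.int64(61)), (np.int64(633), np.int64(159), np.int64(56)), (np.int64(639), np.int64(129), np.int64(24))]
237 [(np.int64(633), np.int64(188), np.int64(84)), (np.int64(637), np.int64(164), np.int64(57)), (np.int64(633), np.int64(160), np.int64(54)), (np.int64(639), np.int64(131), np.int64(22))]
238 [(np.int64(647), np.int64(165), np.int64(52)), (np.int64(637), np.int64(166), np.int64(55)), (np.int64(633), np.int64(162), np.int64(52)), (np.int64(632), np.int64(146), np.int64(35))]
239 [(np.int64(647), np.int64(165), np.int64(48)), (np.int64(636), np.int64(169), np.int64(54)), (np.int64(635), np.int64(160), np.int64(45)), (np.int64(630), np.int64(152), np.int64(37))]
240 [(np.int64(648), np.int64(165), np.int64(44)), (np.int64(639), np.int64(165), np.int64(46)), (np.int64(635), np.int64(161), np.int64(41)), (np.int64(635), np.int64(143), np.int64(23))]
241 [(np.int64(649), np.int64(165), np.int64(40)), (np.int64(638), np.int64(167), np.int64(44)), (np.int64(635), np.int64(163), np.int64(40)), (np.int64(63
[... 845 characters left out ...]
int64(641), np.int64(170), np.int64(26)), (np.int64(635), np.int64(168), np.int64(25)), (np.int64(628), np.int64(165), np.int64(23))]
247 [(np.int64(649), np.int64(173), np.int64(24)), (np.int64(641), np.int64(171), np.int64(23)), (np.int64(635), np.int64(171), np.int64(24)), (np.int64(626), np.int64(170), np.int64(24))]
248 [(np.int64(648), np.int64(176), np.int64(22)), (np.int64(639), np.int64(176), np.int64(24)), (np.int64(633), np.int64(176), np.int64(26)), (np.int64(626), np.int64(171), np.int64(21))]
249 [(np.int64(647), np.int64(179), np.int64(22)), (np.int64(638), np.int64(179), np.int64(24)), (np.int64(631), np.int64(181), np.int64(27)), (np.int64(624), np.int64(176), np.int64(22))]
```

View pics/side1d.png

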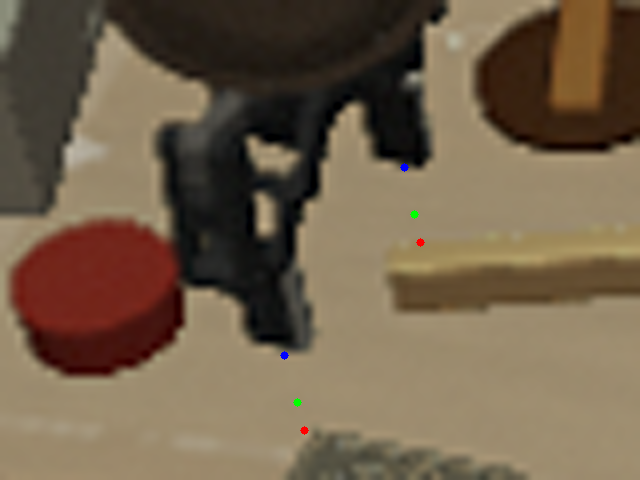

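The fingers shut with no load, just above the block. In the picture the tips are about 22 mm higher than the reported TCP says. I'll lift and measure that offset with the fingers shut.

Request:
move_arm(
  targets=[
    [0,0,-4,0,0,0,255],
    [0,0,-8,0,0,0,255],
    [0,0,-8,0,0,0,255],
    [0,0,-8,0,0,0,255],
  ],
)

```text
clock: 4.55
position: [642.1, 153.9, 81.9]
ee_rot: [-0.668, 0.744, 0.0, -0.0]
contact_force: [0.6, 0.1, 0.0]
gripper_width: -0.2
```

Run:
```python
from go import *
st=arm.read_state(); p=st['position']; print(p.round(1),st['gripper_width'],st['clock'])
im,d=save('side3','side'); W=dep2w('side',d)
u=w2px('side',p); u0,v0=int(u[0])-35,int(u[1])-45
a=cv2.resize(im[v0:v0+70,u0:u0+80],None,fx=8,fy=8,interpolation=cv2.INTER_CUBIC)
for dz,c in((0,(0,0,255)),(22,(0,255,0)),(41,(255,0,0))):
  q=w2px('side',p+[0,0,dz]); print(dz,q); cv2.circle(a,tuple(int((t+.5)*8) for t in q-[u0,v0]),4,c,-1)
cv2.imwrite('pics/side3d.png',a)
m=(np.linalg.norm(W[...,:2]-p[:2],axis=-1)<22)&(W[...,2]>40)&(W[...,2]<170)
print(np.sort(W[m][:,2])[:15].round(), (np.argwhere(m)[:,0].max()))
```

```text
[642.1 153.9  81.9] -0.24892845128660426 4.55
0 [197.06811044 228.04858169]
22 [195.74881323 222.42666347]
41 [194.58043376 217.44785066]
[108. 109. 110. 113. 114. 114. 114. 115. 115. 116. 117. 117. 118. 118.
 119.] 223
```

View pics/side3d.png

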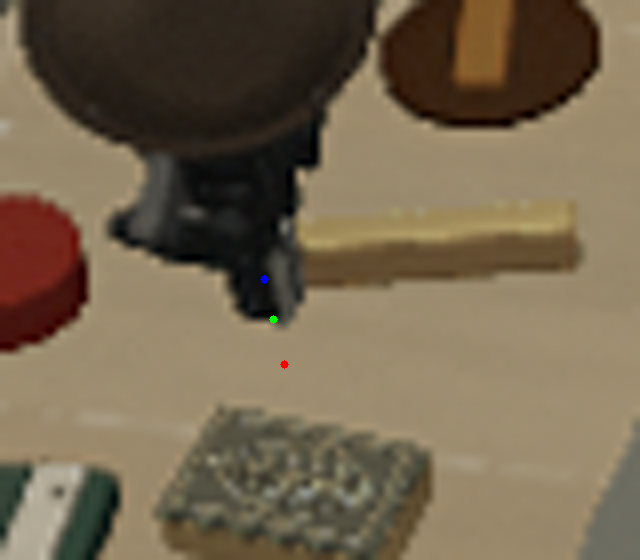

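Shut tips appear about 22–26 mm above the reported TCP. Depth puts the lowest finger points at +26, and the fingers didn't touch the block top at a reported 2.4. So the tips run about 24 mm short along the tool axis. I'll allow for that, descend open to a reported −21 and grip.

Request:
move_arm(
  targets=[
    [0,0,0,0,0,0,0],
    [0,0,0,0,0,0,0],
    [0,0,0,0,0,0,0],
    [0,0,0,0,0,0,0],
    [0,0,4,0,0,0,0],
    [0,0,7.5,0,0,0,0],
    [0,0,9,0,0,0,0],
    [0,0,10,0,0,0,0],
    [0,0,10.3,0,0,0,0],
    [0,0,10.3,0,0,0,255],
    [0,0,10.3,0,0,0,255],
    [0,0,10.3,0,0,0,255],
    [0,0,10.3,0,0,0,255],
    [0,0,10.3,0,0,0,255],
  ],
)

```text
clock: 6.35
position: [643.7, 154.5, -19.2]
ee_rot: [-0.668, 0.744, -0.001, 0.001]
contact_force: [-0.4, -0.1, 5.7]
gripper_width: 52.3
```

Run:
```python
from go import *
st=arm.read_state(); p=st['position']; print(p.round(1),st['gripper_width'],st['clock'],st['contact_force'])
im,d=save('side4','side'); u0,v0=160,205
a=cv2.resize(im[v0:v0+60,u0:u0+80],None,fx=8,fy=8,interpolation=cv2.INTER_CUBIC)
cv2.imwrite('pics/side4d.png',a)
```

```text
[643.7 154.5 -19.2] 52.30763246682483 6.35 [-0.42720363 -0.06258772  5.71868369]
```

View pics/side4d.png

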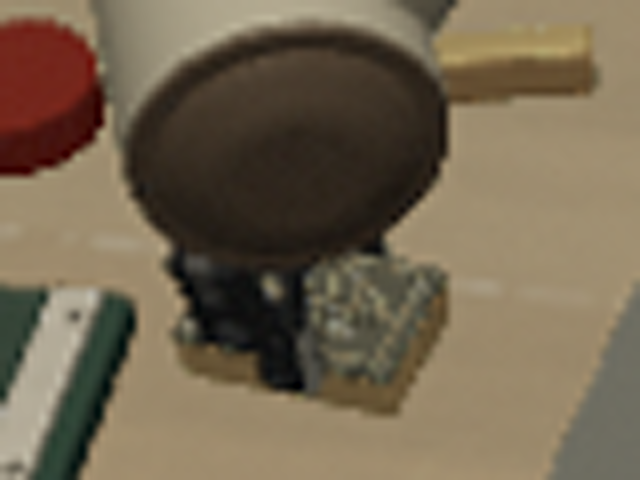

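Run:
```python
from go import *
ph=90+np.degrees(-.098); t=fr(BED,9.1,0)
to(643.7,154.5,70,ph,'lift'); to(*t,70,ph,'over'); to(*t,-4,ph,'low')
```

```text
lift shift [-0.01 -0.02 -8.92] turn [-0.1  0.1 -0.6] rows>= 2
over shift [33.29 14.78 -8.99] turn [-0.1  0.1 -0.6] rows>= 7
low shift [33.3  14.8  -1.59] turn [-0.1  0.1 -0.6] rows>= 6
```

Request:
move_arm(
  targets=[
    [0,0,-4,0,0,0,255],
    [0,0,-8.9,0,0,-0.6,255],
    [5,2.2,-8.9,0,0,-0.6,255],
    [10,4.4,-8.9,0,0,-0.6,255],
    [15,6.6,-8.9,0,0,-0.6,255],
    [20,8.8,-8.9,0,0,-0.6,255],
    [25,11,-8.9,0,0,-0.6,255],
    [30,13.2,-8.9,0,0,-0.6,255],
    [33.3,14.8,-8.9,0,0,-0.6,255],
    [33.3,14.8,-8.9,0,0,-0.6,255],
    [33.3,14.8,-6,0,0,-0.6,255],
    [33.3,14.8,-4,0,0,-0.6,255],
    [33.3,14.8,-4,0,0,-0.6,255],
  ],
)

```text
clock: 8.02
position: [458.5, -160.6, 17.9]
ee_rot: [-0.672, 0.741, 0.001, -0.001]
contact_force: [0.4, -0.5, -0.9]
gripper_width: 52.5
```

Run:
```python
from go import *
st=arm.read_state(); p=st['position']; print(p.round(1),st['gripper_width'],st['clock'],st['contact_force'])
ph=90+np.degrees(-.098); t=fr(BED,9.1,0)
to(*t,-4,ph,'low')
for c in('side','top'):
    im,d=save(c+'5',c); u0,v0=(225,140) if c=='side' else (270,165)
    a=cv2.resize(im[v0:v0+75,u0:u0+100],None,fx=7,fy=7,interpolation=cv2.INTER_CUBIC)
    cv2.imwrite(f'pics/{c}5d.png',a)
```

```text
[ 458.5 -160.6   17.9] 52.47225037866064 8.025 [ 0.38219733 -0.48460699 -0.87973165]
low shift [-0.01 -0.24  2.19] turn [ 0.2 -0.   0. ] rows>= 1
```

View pics/side5d.png

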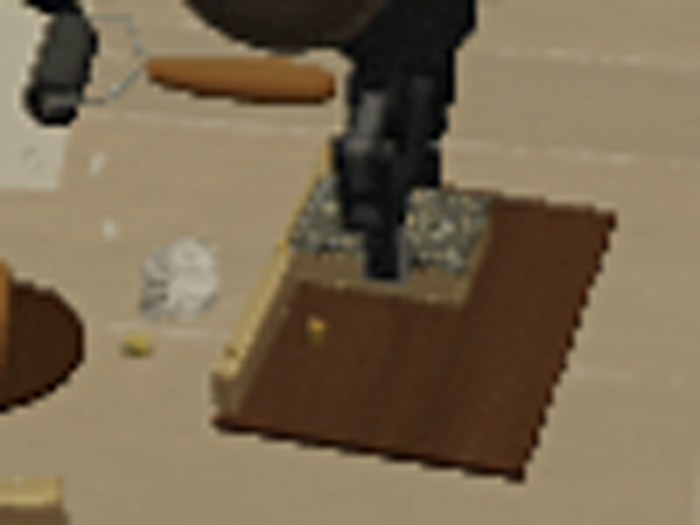

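View pics/top5d.png

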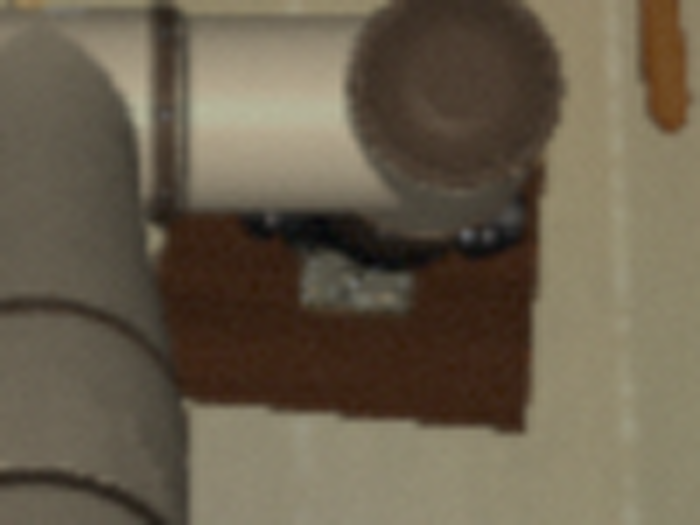

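Request:
move_arm(
  targets=[
    [0,0,1.5,0,0,0,255],
    [0,0,2.4,0,0,0,255],
    [0,0,2.7,0,0,0,255],
    [0,0,2.8,0,0,0,255],
    [0,0,2.8,0,0,0,255],
  ],
)

```text
clock: 8.75
position: [459.9, -161.1, -8.4]
ee_rot: [-0.672, 0.741, -0.0, 0.0]
contact_force: [0.3, -0.1, -0.5]
gripper_width: 52.2
```

Request:
move_arm(
  targets=[
    [0,0,0.1,0,0,0,255],
    [0,0,0.2,0,0,0,255],
    [0,0,0.2,0,0,0,255],
  ],
)

```text
clock: 9.12
position: [459.8, -161.1, -10.2]
ee_rot: [-0.672, 0.741, -0.0, 0.0]
contact_force: [-1.1, 0.9, 3.2]
gripper_width: 52.3
```

Request:
move_arm(
  targets=[
    [0,-0.2,0,0,0,0,255],
    [0,-0.4,0,0,0,0,255],
    [0,-0.6,0,0,0,0,255],
    [0,-0.6,0,0,0,0,255],
  ],
)

```text
clock: 9.62
position: [464.5, -161.8, -10.2]
ee_rot: [-0.672, 0.741, 0.001, -0.001]
contact_force: [-3.8, -0.1, 6.5]
gripper_width: 52.7
```

Request:
move_arm(
  targets=[
    [0,-0.1,-0.02,0,0,0,255],
    [0,-0.2,-0.05,0,0,0,255],
    [0,-0.2,-0.05,0,0,0,255],
  ],
)

```text
clock: 10.0
position: [464.3, -161.8, -10.2]
ee_rot: [-0.671, 0.741, 0.002, -0.002]
contact_force: [-5.6, 0.8, 7.5]
gripper_width: 52.5
```

Request:
move_arm(
  targets=[
    [0,-0.1,-0.05,0,0,0,255],
    [0,-0.25,-0.1,0,0,0,255],
    [0,-0.25,-0.1,0,0,0,255],
    [0,-0.25,-0.1,0,0,0,255],
  ],
)

```text
clock: 10.5
position: [464.2, -161.7, -10.2]
ee_rot: [-0.671, 0.741, 0.004, -0.004]
contact_force: [-8.7, 3.4, 6.1]
gripper_width: 52.3
```

Run:
```python
from go import *
c='side';im,d=save(c+'6',c); u0,v0=(225,140)
a=cv2.resize(im[v0:v0+75,u0:u0+100],None,fx=7,fy=7,interpolation=cv2.INTER_CUBIC)
cv2.imwrite(f'pics/{c}6d.png',a)
```

```text
(no output)
```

View pics/side6d.png

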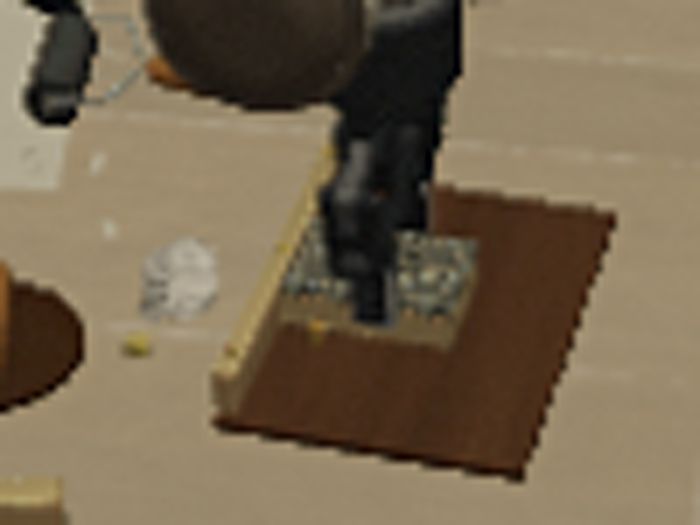

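The block sits on the board against the stop: position stays fixed while the pushing force rises to 9 N. I'll release it and look.

Request:
move_arm(
  targets=[
    [0,0.4,0,0,0,0,255],
    [0,0.4,0,0,0,0,60],
    [0,0.4,0,0,0,0,0],
    [0,0.4,0,0,0,0,0],
    [0,0.4,0,0,0,0,0],
    [0,0.4,-4,0,0,0,0],
    [0,0.4,-9,0,0,0,0],
    [-5,0.4,-14,0,0,0,0],
    [-11,0.4,-14,0,0,0,0],
    [-17,0.4,-14,0,0,0,0],
    [-23,0.4,-14,0,0,0,0],
    [-23,0.4,-14,0,0,0,0],
  ],
)

```text
clock: 12.05
position: [489.2, 70.8, 131.1]
ee_rot: [-0.674, 0.739, -0.0, 0.001]
contact_force: [-0.2, 0.2, 0.9]
gripper_width: 85.4
```

```bash
cat > rel.py <<'E'
from ov import *
from go import BED
def relb(q):
    d=np.array(q[:2])-BED[:2];c,s=np.cos(BED[2]),np.sin(BED[2]); return np.round([c*d[0]+s*d[1],-s*d[0]+c*d[1],q[2]-BED[2]],3)
E
python3 - <<'E'
from rel import *
from go import fr
ims={}
for c in('side','top'): ims[c],_=save(c+'7',c)
for cams in(('top',),('side',),('top','side')):
    q,f,d=fit('block',(*fr(BED,20,0),-.098),ims,cams,z0=9); print(cams,relb(q),round(f,1))
overlay(ims,[('bed',BED),('block',(*q,9))],'ov7')
E
```

```text
('top',) [124.605  -8.619  -0.37 ] 443.9
('side',) [ 2.4402e+01 -9.1100e-01 -8.0000e-03] 283.7
('top', 'side') [ 2.5713e+01 -1.4290e+00 -1.9000e-02] 579.1
```

View pics/ov7_side.png

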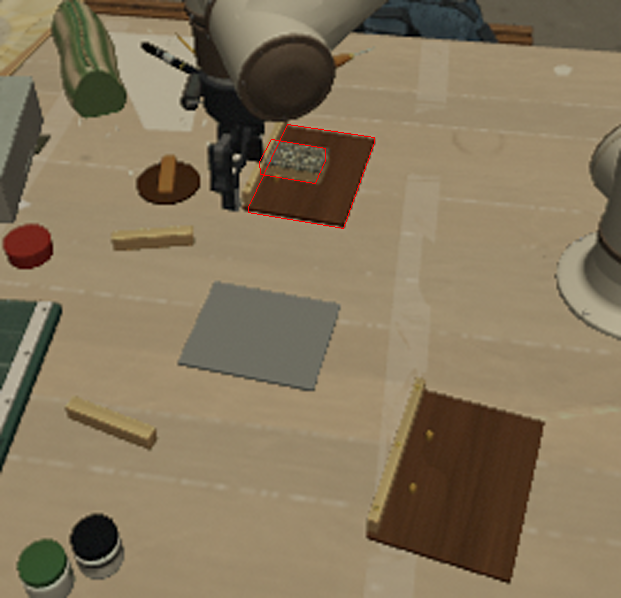

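View pics/ov7_top.png

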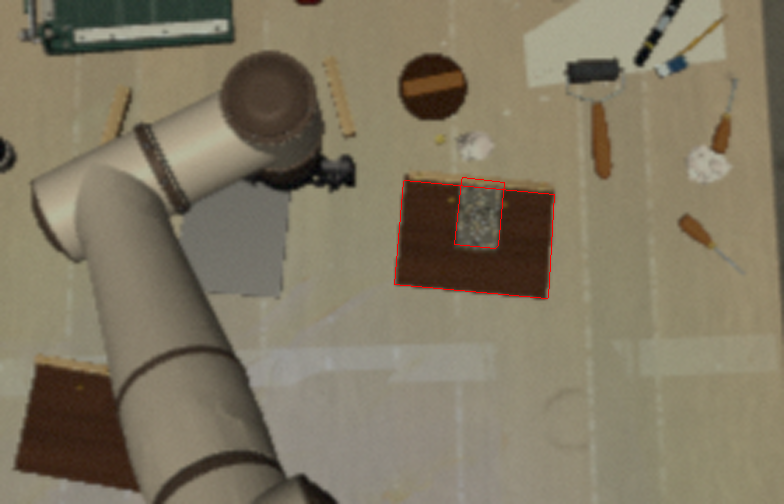

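The block lies on the board between the pins, with its head end at the stop. In the top crop it spans (458–503, 185–248) with the pins on either side. The stop's pale edge pulls the numeric fit in x, but the near edges agree. Next is the middle bearer at (270,154).

Run:
```python
from go import *
st=arm.read_state(); print(st['position'].round(1),st['joints'].round(2))
ph=90+np.degrees(.255)
for z in (70,0,-15): to(635.6,18.2,z,ph,z)
```

```text
[488.1  67.7 130.6] [ 0.47  0.23 -0.42 -0.   -0.92  1.01]
70 shift [  3.5  -15.16   6.05] turn [  0.   -0.  -20.1] rows>= 3
0 shift [  3.5  -15.16  13.05] turn [  0.   -0.  -20.1] rows>= 4
-15 shift [  3.5  -15.16  14.55] turn [  0.   -0.  -20.1] rows>= 4
```

Request:
move_arm(
  targets=[
    [1,-5,4,0,0,-10,0],
    [2.3,-10,6,0,0,-20,0],
    [3.5,-15.2,6,0,0,-20,0],
    [3.5,-15.2,6,0,0,-20,0],
    [3.5,-15.2,6,0,0,-20,0],
    [3.5,-15.2,6,0,0,-20,0],
  ],
)

```text
clock: 12.9
position: [635.2, 17.2, 71.3]
ee_rot: [0.79, -0.613, -0.0, 0.0]
contact_force: [0.4, 0.5, 0.6]
gripper_width: 85.8
```

Run:
```python
from go import *
st=arm.read_state(); print(st['position'].round(1))
ph=90+np.degrees(.255)
for z in (0,-15): to(635.6,18.2,z,ph,z)
```

```text
[635.2  17.2  71.3]
0 shift [-0.09 -0.07  7.13] turn [ 0.   0.  -0.2] rows>= 2
-15 shift [-0.09 -0.07  8.63] turn [ 0.   0.  -0.2] rows>= 2
```

Request:
move_arm(
  targets=[
    [0,0,4,0,0,0,0],
    [0,0,7,0,0,0,0],
    [0,0,8.3,0,0,0,0],
    [0,0,8.6,0,0,0,0],
    [0,0,8.6,0,0,0,0],
    [0,0,8.6,0,0,0,255],
    [0,0,8.6,0,0,0,255],
    [0,0,8.6,0,0,0,255],
    [0,0,8.6,0,0,0,255],
    [0,0,8.6,0,0,0,255],
    [0,0,8.6,0,0,0,255],
  ],
)

```text
clock: 14.28
position: [636.7, 17.6, -14.7]
ee_rot: [0.79, -0.613, 0.0, -0.0]
contact_force: [-0.2, 0.9, 2.5]
gripper_width: 16.3
```

Run:
```python
from go import *
st=arm.read_state(); print(st['position'].round(1),st['gripper_width'],st['contact_force'])
ph=90+np.degrees(BED[2]); t=fr(BED,0,-67)
p=st['position']
to(p[0],p[1],70,ph,'lift'); to(*t,70,ph,'over'); to(*t,5,ph,'low')
```

```text
[636.7  17.6 -14.7] 16.259397830028867 [-0.22433724  0.91779213  2.50265244]
lift shift [ 0.   -0.01 -8.47] turn [-0. -0. 20.] rows>= 2
over shift [18.87 24.62 -8.49] turn [-0. -0. 20.] rows>= 6
low shift [18.87 24.63 -1.99] turn [-0. -0. 20.] rows>= 5
```

Request:
move_arm(
  targets=[
    [0,0,-4,0,0,0,255],
    [0,0,-8.5,0,0,5,255],
    [3.7,4.9,-8.5,0,0,13,255],
    [7.4,9.8,-8.5,0,0,20,255],
    [11.1,14.7,-8.5,0,0,20,255],
    [14.8,19.6,-8.5,0,0,20,255],
    [18.9,24.6,-8.5,0,0,20,255],
    [18.9,24.6,-8.5,0,0,20,255],
    [18.9,24.6,-8.5,0,0,20,255],
    [18.9,24.6,-5,0,0,20,255],
    [18.9,24.6,-2,0,0,20,255],
    [18.9,24.6,-2,0,0,20,255],
    [18.9,24.6,-2,0,0,20,255],
  ],
)

```text
clock: 15.9
position: [446.6, -226.3, 5.5]
ee_rot: [-0.672, 0.74, -0.001, 0.0]
contact_force: [0.6, -0.5, -0.2]
gripper_width: 15.9
```

Run:
```python
from rel import *
from go import *
st=arm.read_state(); print(st['position'].round(1),st['gripper_width'],st['contact_force'],relb([*st['position'][:2],0]))
ph=90+np.degrees(BED[2]); t=fr(BED,0,-67)
to(*t,-6,ph,'low')
c='side';im,d=save(c+'8',c); u0,v0=(225,120)
a=cv2.resize(im[v0:v0+75,u0:u0+100],None,fx=7,fy=7,interpolation=cv2.INTER_CUBIC)
cv2.imwrite(f'pics/{c}8d.png',a)
```

```text
[ 446.6 -226.3    5.5] 15.859851002419934 [ 0.57580944 -0.49803902 -0.22736691] [  1.4   -66.642   0.098]
low shift [0.04 0.14 1.15] turn [-0.1 -0.   0.1] rows>= 1
```

View pics/side8d.png

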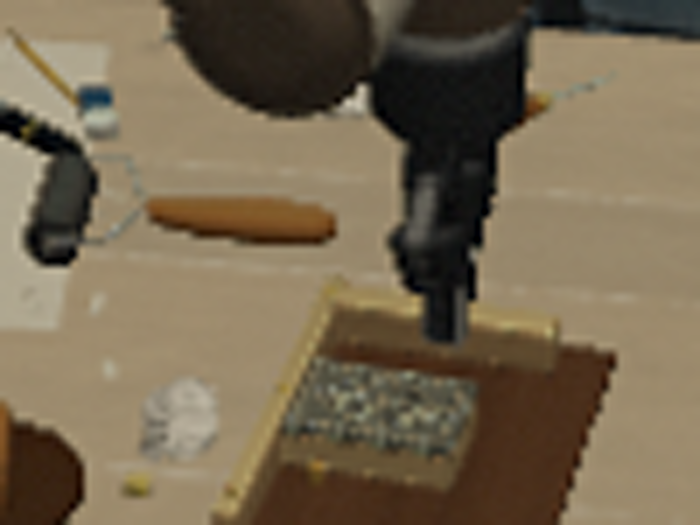

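Request:
move_arm(
  targets=[
    [0,0,0.7,0,0,0,255],
    [0,0,1.1,0,0,0,255],
    [0,0,1.2,0,0,0,255],
    [0,0,1.2,0,0,0,255],
    [0,-0.2,1.2,0,0,0,255],
    [0,-0.4,1.2,0,0,0,255],
    [0,-0.6,1.2,0,0,0,255],
    [0,-0.6,1.2,0,0,0,255],
  ],
)

```text
clock: 16.95
position: [448.7, -227.5, -5.9]
ee_rot: [-0.672, 0.741, 0.001, -0.002]
contact_force: [-6.5, 1.2, 14.9]
gripper_width: 16.1
```

Request:
move_arm(
  targets=[
    [0,0,-0.15,0,0,0,255],
    [0,-0.15,-0.2,0,0,0,255],
    [0,-0.3,-0.2,0,0,0,255],
    [0,-0.3,-0.2,0,0,0,255],
  ],
)

```text
clock: 17.45
position: [450.0, -227.2, -5.8]
ee_rot: [-0.671, 0.741, 0.003, -0.003]
contact_force: [-8.8, 0.5, 6.1]
gripper_width: 16.2
```

Request:
move_arm(
  targets=[
    [0,-0.15,0,0,0,0,255],
    [0,-0.3,-0.05,0,0,0,255],
    [0,-0.3,-0.05,0,0,0,255],
  ],
)

```text
clock: 17.82
position: [449.8, -227.1, -5.8]
ee_rot: [-0.671, 0.741, 0.006, -0.004]
contact_force: [-11.7, 1.7, 9.5]
gripper_width: 16.2
```

Run:
```python
from go import *
c='side';im,d=save(c+'9',c); u0,v0=(225,120)
a=cv2.resize(im[v0:v0+75,u0:u0+100],None,fx=7,fy=7,interpolation=cv2.INTER_CUBIC)
cv2.imwrite(f'pics/{c}9d.png',a)
```

```text
(no output)
```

View pics/side9d.png

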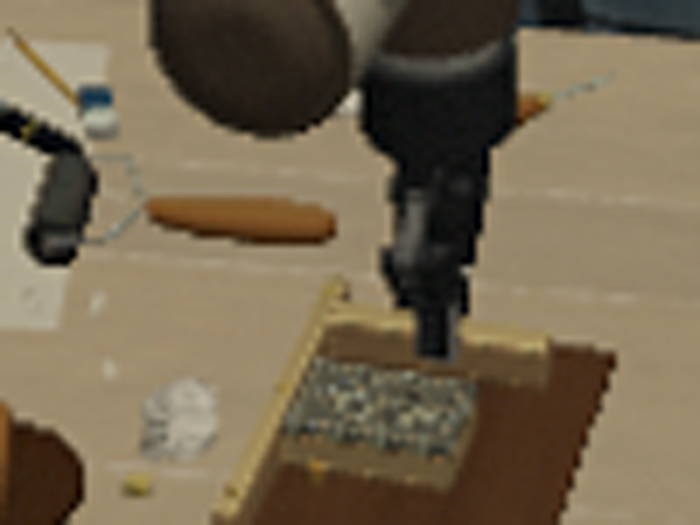

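It's firm against the stop and flat on the board. I'll release with a partial opening so the inner finger clears the block.

Request:
move_arm(
  targets=[
    [0,0.5,0,0,0,0,255],
    [0,0.8,0,0,0,0,255],
    [0,0.8,0,0,0,0,140],
    [0,0.8,0,0,0,0,140],
    [0,0.8,0,0,0,0,140],
    [0,0.8,0,0,0,0,140],
    [0,0.8,-3,0,0,0,140],
    [0,0.8,-8,0,0,0,140],
    [0,0.8,-13,0,0,0,0],
    [0,0.8,-13,0,0,0,0],
  ],
)

```text
clock: 19.12
position: [452.1, -227.9, 129.7]
ee_rot: [-0.672, 0.741, -0.004, 0.003]
contact_force: [-0.3, -0.4, 0.4]
gripper_width: 73.4
```

Run:
```python
from go import *
st=arm.read_state(); print(st['position'].round(1),st['gripper_width'],st['joints'].round(2))
ph=90+np.degrees(-.25)
for z in (100,70,-15): to(596.6,315.5,z,ph,z)
```

```text
[ 452.1 -227.9  129.7] 73.43508433416105 [-0.15  0.25 -0.4   0.   -0.92  1.62]
100 shift [-55.48  -9.09   2.98] turn [-0.6 -0.   8.8] rows>= 10
70 shift [-55.49  -9.06   5.98] turn [-0.6 -0.   8.8] rows>= 10
-15 shift [-55.5   -8.97  14.48] turn [-0.6 -0.   8.8] rows>= 10
```

Request:
move_arm(
  targets=[
    [-6,-1,3,0,0,0,0],
    [-12,-2,3,0,0,8.8,0],
    [-18,-3,3,0,0,8.8,0],
    [-24,-4,3,0,0,8.8,0],
    [-30,-5,3,0,0,8.8,0],
    [-36,-6,3,0,0,8.8,0],
    [-42,-7,3,0,0,8.8,0],
    [-48,-8,4,0,0,8.8,0],
    [-54,-9,6,0,0,8.8,0],
    [-55.5,-9.1,6,0,0,8.8,0],
    [-55.5,-9.1,6,0,0,8.8,0],
    [-55.5,-9.1,6,0,0,8.8,0],
  ],
)

```text
clock: 20.62
position: [593.5, 314.8, 65.5]
ee_rot: [-0.612, 0.791, 0.0, -0.0]
contact_force: [0.0, 0.3, 0.5]
gripper_width: 85.6
```

Run:
```python
from rel import *
from go import *
st=arm.read_state(); print(st['position'].round(1),st['joints'].round(2))
ph=90+np.degrees(-.25)
for z in (0,-15): to(596.6,315.5,z,ph,z)
ims={}
for c in('side','top'): ims[c],_=save(c+'10',c)
for cams in(('top',),('side',),('top','side')):
    q,f,d=fit('bearer',(*fr(BED,4,-68),-.098),ims,cams,z0=9,pad=4); print(cams,relb(q),round(f,1))
b1=(*fr(BED,4,-68),-.098,9)
overlay(ims,[('bed',BED),('block',(*fr(BED,21,-.5),-.098,9)),('bearer',(*fr(BED,8,-68),-.098,9))],'ov10')
```

```text
[593.5 314.8  65.5] [ 0.73  0.58 -0.04 -0.   -0.96  0.59]
0 shift [-0.14 -0.29  6.55] turn [ 0.  -0.  -0.1] rows>= 2
-15 shift [-0.15 -0.29  8.05] turn [ 0.  -0.  -0.1] rows>= 2
('top',) [ 68.779 -75.013  -0.168] 213.4
('side',) [-26.698 -40.331   0.124] 200.3
('top', 'side') [-27.18  -63.342  -0.123] 528.7
```

View pics/ov10_side.png

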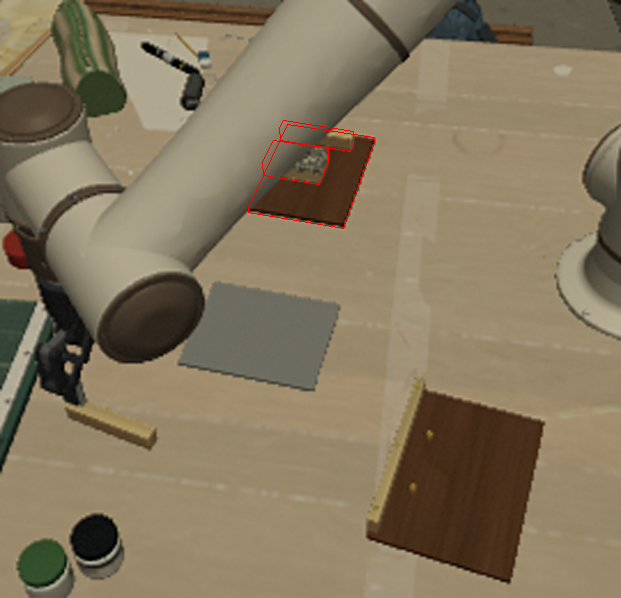

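View pics/ov10_top.png

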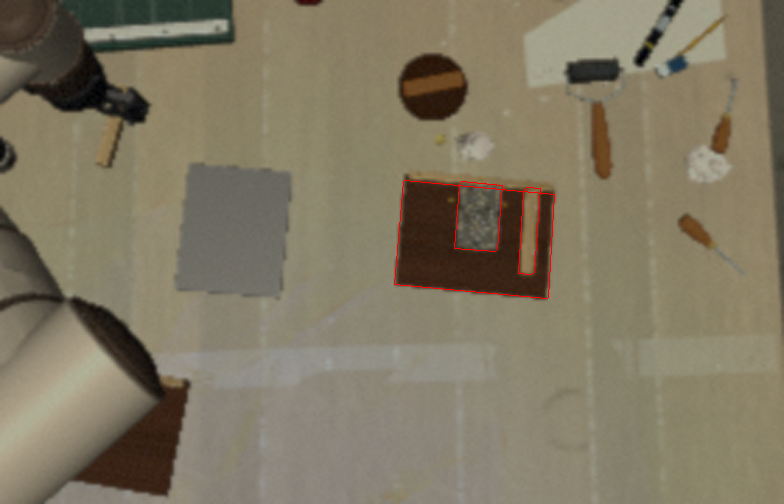

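Run:
```python
from go import *
j=np.array([np.cos(np.radians(75.7)),np.sin(np.radians(75.7)),0])
for s in(-47,47):
  u=w2px('side',np.array((593.5,314.8,102))+s*j); print(s,u,(u-[150,110])*2.3)
print((w2px('side',(596.6,315.5,24))-[150,110])*2.3)
```

```text
-47 [204.06184343 257.42457797] [124.3422399  339.07652934]
47 [182.90205735 285.4400683 ] [ 75.6747319 403.5121571]
[109.72640141 414.16027479]
```

The visible finger is the +y one, exactly where it should be. Descend and grip.

Request:
move_arm(
  targets=[
    [-0.1,-0.3,3.5,0,0,0,0],
    [-0.1,-0.3,6.5,0,0,0,0],
    [-0.1,-0.3,7.8,0,0,0,0],
    [-0.1,-0.3,8.1,0,0,0,0],
    [-0.1,-0.3,8.1,0,0,0,0],
    [-0.1,-0.3,8.1,0,0,0,255],
    [-0.1,-0.3,8.1,0,0,0,255],
    [-0.1,-0.3,8.1,0,0,0,255],
    [-0.1,-0.3,8.1,0,0,0,255],
    [-0.1,-0.3,8.1,0,0,0,255],
    [-0.1,-0.3,8.1,0,0,0,255],
  ],
)

```text
clock: 22.1
position: [597.2, 316.9, -15.2]
ee_rot: [-0.613, 0.79, -0.0, 0.0]
contact_force: [-1.1, 0.3, 4.0]
gripper_width: 16.4
```

Run:
```python
from go import *
st=arm.read_state(); print(st['position'].round(1),st['gripper_width'],st['contact_force'])
ph=90+np.degrees(BED[2]); t=fr(BED,-1,68)
p=st['position']
to(p[0],p[1],70,ph,'lift'); to(*t,70,ph,'over'); to(*t,5,ph,'low')
```

```text
[597.2 316.9 -15.2] 16.444739489181615 [-1.11580453  0.28847057  3.99690617]
lift shift [-0.01 -0.01 -8.52] turn [-0.   0.  -8.8] rows>= 2
over shift [43.08  3.38 -8.55] turn [-0.   0.  -8.8] rows>= 8
low shift [43.08  3.39 -2.05] turn [-0.   0.  -8.8] rows>= 7
```

Request:
move_arm(
  targets=[
    [0,0,-4,0,0,0,255],
    [0,0,-8.5,0,0,0,255],
    [5.5,0.4,-8.5,0,0,-8.8,255],
    [11,0.9,-8.5,0,0,-8.8,255],
    [16.5,1.3,-8.5,0,0,-8.8,255],
    [22,1.7,-8.5,0,0,-8.8,255],
    [27.5,2.1,-8.5,0,0,-8.8,255],
    [33,2.6,-8.5,0,0,-8.8,255],
    [38.5,3,-8.5,0,0,-8.8,255],
    [43.1,3.4,-8.5,0,0,-8.8,255],
    [43.1,3.4,-8.5,0,0,-8.8,255],
    [43.1,3.4,-8.5,0,0,-8.8,255],
    [43.1,3.4,-5,0,0,-8.8,255],
    [43.1,3.4,-2,0,0,-8.8,255],
    [43.1,3.4,-2,0,0,-8.8,255],
    [43.1,3.4,-2,0,0,-8.8,255],
  ],
)

```text
clock: 24.1
position: [458.0, -91.7, 5.0]
ee_rot: [-0.672, 0.74, -0.001, 0.001]
contact_force: [-0.3, 0.8, -0.1]
gripper_width: 16.5
```

Run:
```python
from rel import *
from go import *
st=arm.read_state(); print(st['position'].round(1),st['gripper_width'],st['contact_force'],relb([*st['position'][:2],0]))
ph=90+np.degrees(BED[2]); t=fr(BED,0,68)
to(*t,-6,ph,'low')
c='side';im,d=save(c+'11',c); u0,v0=(225,130)
a=cv2.resize(im[v0:v0+85,u0:u0+100],None,fx=7,fy=7,interpolation=cv2.INTER_CUBIC)
cv2.imwrite(f'pics/{c}11d.png',a)
```

```text
[458.  -91.7   5. ] 16.51630137095511 [-0.32963409  0.8339316  -0.11536602] [-0.356 68.345  0.098]
low shift [ 0.03 -0.03  1.1 ] turn [-0.1  0.   0.1] rows>= 1
```

View pics/side11d.png

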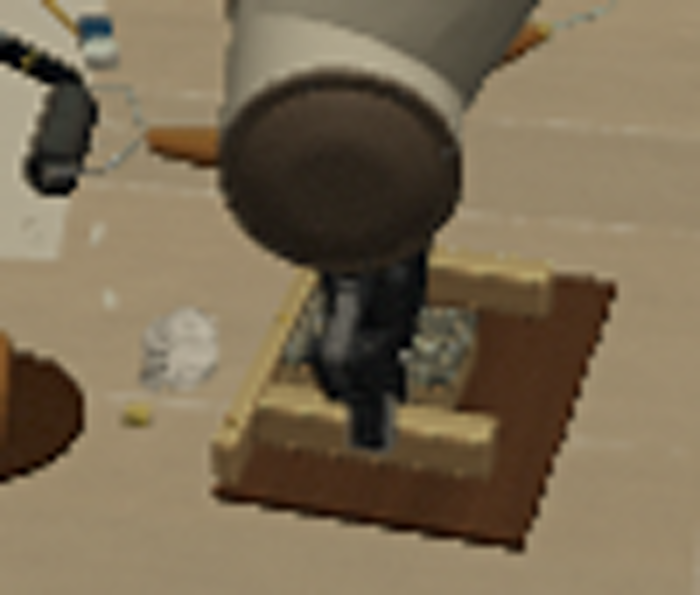

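Request:
move_arm(
  targets=[
    [0,0,0.7,0,0,0,255],
    [0,0,1.0,0,0,0,255],
    [0,0,1.1,0,0,0,255],
    [0,-0.2,1.1,0,0,0,255],
    [0,-0.4,1.1,0,0,0,255],
    [0,-0.6,1.1,0,0,0,255],
    [0,-0.8,1.1,0,0,0,255],
    [0,-0.8,1.1,0,0,0,255],
  ],
)

```text
clock: 25.15
position: [463.2, -93.4, -6.3]
ee_rot: [-0.672, 0.741, 0.001, -0.001]
contact_force: [-3.9, 1.3, 8.4]
gripper_width: 16.0
```

Request:
move_arm(
  targets=[
    [0,-0.15,-0.05,0,0,0,255],
    [0,-0.3,-0.1,0,0,0,255],
    [0,-0.45,-0.1,0,0,0,255],
    [0,-0.45,-0.1,0,0,0,255],
  ],
)

```text
clock: 25.65
position: [463.0, -93.6, -6.3]
ee_rot: [-0.671, 0.741, 0.004, -0.004]
contact_force: [-11.7, 6.5, 9.6]
gripper_width: 16.3
```

Request:
move_arm(
  targets=[
    [0,0.4,0,0,0,0,255],
    [0,0.7,0,0,0,0,255],
    [0,0.7,0,0,0,0,140],
    [0,0.7,0,0,0,0,140],
    [0,0.7,0,0,0,0,140],
    [0,0.7,0,0,0,0,140],
    [0,0.7,-3,0,0,0,140],
    [0,0.7,-8,0,0,0,140],
    [0,0.7,-13,0,0,0,0],
    [0,0.7,-13,0,0,0,0],
  ],
)

```text
clock: 26.9
position: [465.4, -92.8, 128.4]
ee_rot: [-0.672, 0.741, -0.003, 0.004]
contact_force: [-1.0, 0.4, -0.5]
gripper_width: 73.4
```

Run:
```python
from go import *
st=arm.read_state(); print(st['position'].round(1),st['gripper_width'],st['joints'].round(2))
to(651.3,-107.4,90,11.3)
```

```text
[465.4 -92.8 128.4] 73.42221471953383 [ 0.15  0.2  -0.47  0.   -0.89  1.33]
 shift [ -0.34 -18.61   4.03] turn [-0.4  0.4 73.1] rows>= 7
```

Request:
move_arm(
  targets=[
    [0,-3,0,0,0,10,0],
    [0,-6,0,0,0,20,0],
    [0,-9,0,0,0,30,0],
    [0,-12,0,0,0,40,0],
    [0,-15,2,0,0,50,0],
    [-0.2,-18.6,4,0,0,60,0],
    [-0.3,-18.6,4,0,0,70,0],
    [-0.3,-18.6,4,0,0,73,0],
    [-0.3,-18.6,4,0,0,73,0],
    [-0.3,-18.6,4,0,0,73,0],
  ],
)

```text
clock: 28.15
position: [647.3, -108.2, 83.6]
ee_rot: [-0.1, 0.995, 0.0, -0.001]
contact_force: [0.0, -0.0, -0.4]
gripper_width: 85.2
```

Run:
```python
from rel import *
from go import *
st=arm.read_state(); print(st['position'].round(1),st['joints'].round(2))
to(651.3,-107.4,-5,11.3)
ims={}
for c in('side','top'): ims[c],_=save(c+'12',c)
overlay(ims,[('bed',BED),('block',(*fr(BED,21,-.5),-.098,9)),('bearer',(*fr(BED,8,-68),-.098,9)),('bearer',(*fr(BED,8,68),-.098,9))],'ov12')
```

```text
[ 647.3 -108.2   83.6] [ 0.08  0.54 -0.06 -0.   -0.97  0.12]
 shift [-0.42 -0.01  8.86] turn [ 0.  -0.1  0.1] rows>= 2
```

View pics/ov12_side.png

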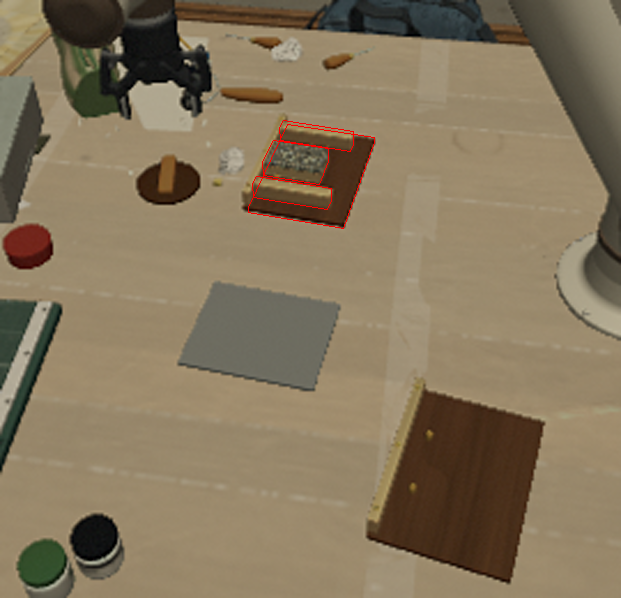

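View pics/ov12_top.png

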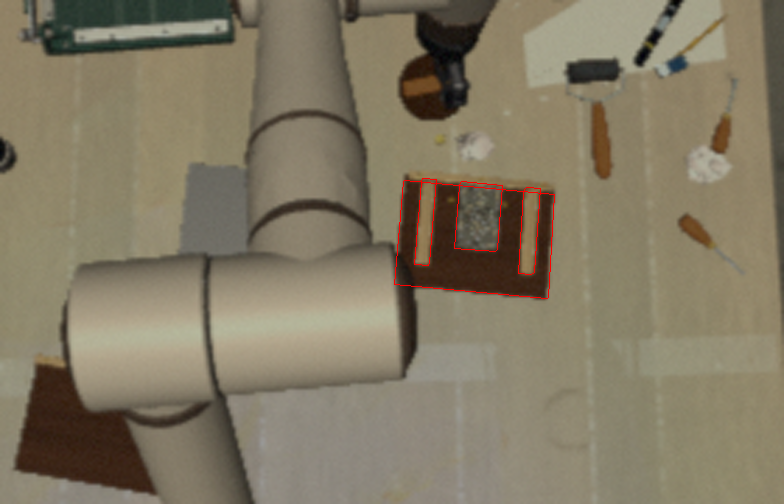

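Both bearers and the block match the contact-pose outlines in both views. Next I'll grip the baren's bar.

Request:
move_arm(
  targets=[
    [-0.3,0,4,0,0,0,0],
    [-0.3,0,7,0,0,0,0],
    [-0.3,0,8.4,0,0,0,0],
    [-0.3,0,8.8,0,0,0,0],
    [-0.3,0,8.8,0,0,0,0],
    [-0.3,0,8.8,0,0,0,255],
    [-0.3,0,8.8,0,0,0,255],
    [-0.3,0,8.8,0,0,0,255],
    [-0.3,0,8.8,0,0,0,255],
    [-0.3,0,8.8,0,0,0,255],
    [-0.3,0,8.8,0,0,0,255],
  ],
)

```text
clock: 29.62
position: [651.1, -107.5, -2.9]
ee_rot: [-0.099, 0.995, -0.0, 0.001]
contact_force: [-0.5, 1.3, 4.3]
gripper_width: 19.2
```

Run:
```python
from go import *
st=arm.read_state(); print(st['position'].round(1),st['gripper_width'],st['contact_force'])
t=fr(BED,-5,-187); print(t)
p=st['position']
to(p[0],p[1],80,11.3,'lift'); to(*t,80,11.3,'over'); to(*t,p[2]+8,11.3,'low')
```

```text
[ 651.1 -107.5   -2.9] 19.220636561643396 [-0.54035977  1.29507963  4.34597327]
[ 428.42731052 -345.4135284 ]
lift shift [-0.01 -0.   -8.29] turn [-0.   0.1  0.1] rows>= 2
over shift [ 26.53 -18.91  -8.31] turn [-0.   0.1  0.1] rows>= 6
low shift [ 26.54 -18.91  -0.82] turn [-0.   0.1  0.1] rows>= 6
```

Request:
move_arm(
  targets=[
    [0,0,-4,0,0,0,255],
    [0,0,-8.3,0,0,0,255],
    [4.4,-3.2,-8.3,0,0,0,255],
    [8.8,-6.3,-8.3,0,0,0,255],
    [13.2,-9.4,-8.3,0,0,0,255],
    [17.6,-12.6,-8.3,0,0,0,255],
    [22,-15.7,-8.3,0,0,0,255],
    [26.5,-18.9,-8.3,0,0,0,255],
    [26.5,-18.9,-8.3,0,0,0,255],
    [26.5,-18.9,-8.3,0,0,0,255],
    [26.5,-18.9,-4,0,0,0,255],
    [26.5,-18.9,-1,0,0,0,255],
    [26.5,-18.9,-1,0,0,0,255],
    [26.5,-18.9,-1,0,0,0,255],
  ],
)

```text
clock: 31.38
position: [429.8, -345.1, 7.2]
ee_rot: [-0.1, 0.995, -0.001, 0.001]
contact_force: [0.5, -0.0, -1.2]
gripper_width: 18.6
```

Run:
```python
from rel import *
st=arm.read_state(); print(st['position'].round(1),st['gripper_width'],st['contact_force'],relb([*st['position'][:2],0]))
c='side';im,d=save(c+'13',c); u0,v0=(225,90)
a=cv2.resize(im[v0:v0+85,u0:u0+110],None,fx=7,fy=7,interpolation=cv2.INTER_CUBIC)
cv2.imwrite(f'pics/{c}13d.png',a)
```

```text
[ 429.8 -345.1    7.2] 18.630239917136194 [ 0.4948034  -0.02033324 -1.15422081] [-3.66700e+00 -1.86564e+02  9.80000e-02]
```

View pics/side13d.png

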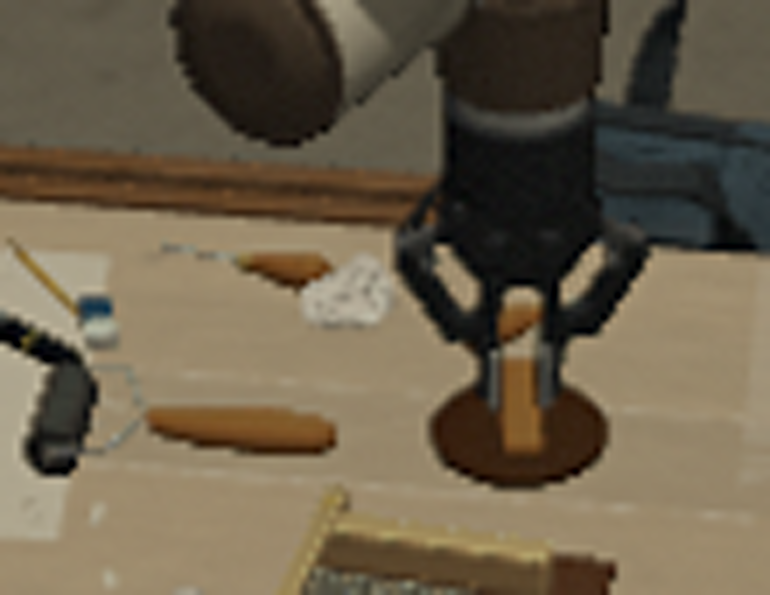

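Held level and well placed beside the bed. I'll lower it and release.

Request:
move_arm(
  targets=[
    [0,0,0.6,0,0,0,255],
    [0,0,0.9,0,0,0,255],
    [0,0,1.05,0,0,0,255],
    [0,0,1.05,0,0,0,255],
  ],
)

```text
clock: 31.92
position: [428.3, -345.2, -3.0]
ee_rot: [-0.099, 0.995, -0.0, 0.0]
contact_force: [-0.8, 2.9, 7.0]
gripper_width: 19.0
```

Request:
move_arm(
  targets=[
    [0,0,0,0,0,0,100],
    [0,0,0,0,0,0,100],
    [0,0,0,0,0,0,60],
    [0,0,0,0,0,0,60],
    [0,0,-3,0,0,0,60],
    [0,0,-8,0,0,0,0],
    [0,0,-11,0,0,0,0],
    [0,0,-11,0,0,0,0],
  ],
)

```text
clock: 32.92
position: [429.9, -346.0, 108.6]
ee_rot: [-0.099, 0.995, -0.002, 0.003]
contact_force: [0.3, -0.0, -0.3]
gripper_width: 85.7
```

Run:
```python
from go import *
st=arm.read_state(); print(st['position'].round(1),st['gripper_width'],st['joints'].round(2))
to(592.5,-327,85,92.3)
```

```text
[ 429.9 -346.   108.6] 85.69820903760015 [-0.38  0.35 -0.31  0.   -0.91  0.58]
 shift [-16.3   -1.34   2.45] turn [ -0.4   0.1 -80.9] rows>= 8
```

Request:
move_arm(
  targets=[
    [-2,-0.2,0,0,0,-10,0],
    [-5,-0.4,0,0,0,-20,0],
    [-8,-0.6,0,0,0,-30,0],
    [-11,-0.9,0,0,0,-40,0],
    [-14,-1.1,1,0,0,-50,0],
    [-16.3,-1.3,2,0,0,-60,0],
    [-16.3,-1.3,2.4,0,0,-70,0],
    [-16.3,-1.3,2.4,0,0,-81,0],
    [-16.3,-1.3,2.4,0,0,-81,0],
    [-16.3,-1.3,2.4,0,0,-81,0],
  ],
)

```text
clock: 34.17
position: [590.2, -325.6, 81.0]
ee_rot: [0.721, -0.693, -0.001, 0.0]
contact_force: [0.7, -0.4, -0.5]
gripper_width: 85.7
```

Run:
```python
from go import *
from rel import *
st=arm.read_state(); print(st['position'].round(1),st['joints'].round(2))
to(592.5,-327,-12,92.3)
ims={}
for c in('side','top'): ims[c],_=save(c+'14',c)
im=ims['side'];u0,v0=(225,90)
a=cv2.resize(im[v0:v0+85,u0:u0+110],None,fx=7,fy=7,interpolation=cv2.INTER_CUBIC)
cv2.imwrite(f'pics/side14d.png',a)
for cams in(('top',),('side',)):
  q,f,_=fit('disc',(429,-345,0),ims,cams,pad=3); print(cams,relb(q),f)
```

```text
[ 590.2 -325.6   81. ] [-0.26  0.57 -0.02 -0.   -0.99  1.87]
 shift [ 0.16 -0.24  9.3 ] turn [ 0.1  0.  -0.1] rows>= 2
('top',) [  -5.905 -186.27     0.231] 43.10756999645855
('side',) [  -6.266 -188.654    0.189] 59.54843532034967
```

View pics/side14d.png

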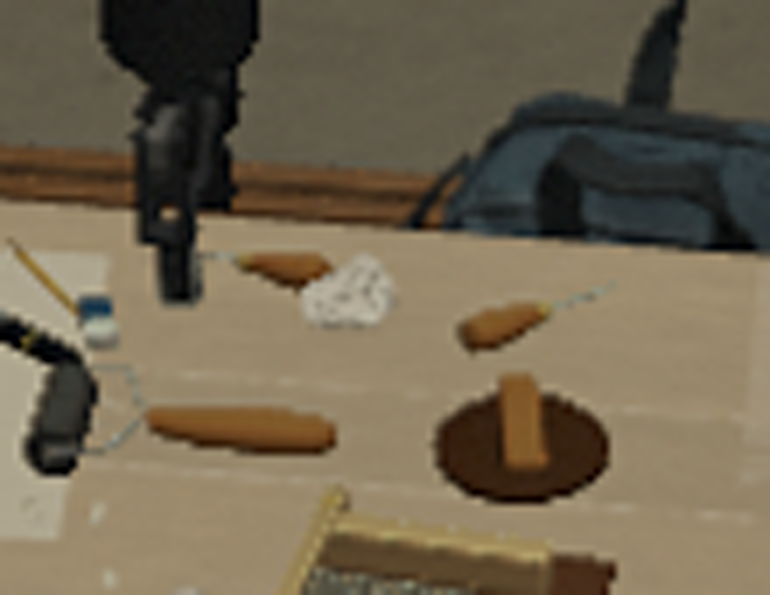

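Baren is flat beside the bed at bed-frame (−6,−187), and the gouges are untouched. The gripper is over the brayer's handle, so I'll descend and grip.

Request:
move_arm(
  targets=[
    [0.1,-0.1,4,0,0,0,0],
    [0.1,-0.1,7.5,0,0,0,0],
    [0.1,-0.1,9.2,0,0,0,0],
    [0.1,-0.1,9.7,0,0,0,0],
    [0.1,-0.1,9.7,0,0,0,0],
    [0.1,-0.1,9.7,0,0,0,255],
    [0.1,-0.1,9.7,0,0,0,255],
    [0.1,-0.1,9.7,0,0,0,255],
    [0.1,-0.1,9.7,0,0,0,255],
    [0.1,-0.1,9.7,0,0,0,255],
    [0.1,-0.1,9.7,0,0,0,255],
  ],
)

```text
clock: 35.65
position: [592.0, -326.8, -14.5]
ee_rot: [0.722, -0.692, 0.0, -0.0]
contact_force: [-1.0, 1.4, 5.6]
gripper_width: 20.6
```

Run:
```python
from go import *
st=arm.read_state(); p=st['position'];print(p.round(1),st['gripper_width'],st['contact_force'])
# brayer centre 604.5,-326.5 yaw .04; after aligning y axis with slab x
off=604.5-p[0]; print('off',off)
t=fr(SLAB,-off,0); ph=90+np.degrees(SLAB[2])
to(p[0],p[1],80,92.3,'lift'); to(*t,80,ph,'over'); to(*t,p[2]+20,ph,'low')
```

```text
[ 592.  -326.8  -14.5] 20.638298756526506 [-0.98160217  1.42739897  5.5984393 ]
off 12.538119242360835
lift shift [ 0.   -0.01 -9.45] turn [-0.  -0.   0.1] rows>= 2
over shift [-49.    12.52  -9.48] turn [-0.  -0.   7.6] rows>= 9
low shift [-49.    12.53  -2.03] turn [-0.  -0.   7.6] rows>= 9
```

Request:
move_arm(
  targets=[
    [0,0,-3,0,0,0,255],
    [0,0,-6,0,0,0,255],
    [0,0,-9.5,0,0,0,255],
    [0,0,-9.5,0,0,0,255],
  ],
)

```text
clock: 36.15
position: [593.4, -327.3, 82.3]
ee_rot: [0.722, -0.692, 0.003, -0.001]
contact_force: [-0.1, -0.1, -2.0]
gripper_width: 20.2
```

Run:
```python
from go import *
im,_=save('side15','side');u0,v0=(200,60)
a=cv2.resize(im[v0:v0+100,u0:u0+130],None,fx=6,fy=6,interpolation=cv2.INTER_CUBIC)
cv2.imwrite(f'pics/side15d.png',a)
```

```text
(no output)
```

View pics/side15d.png

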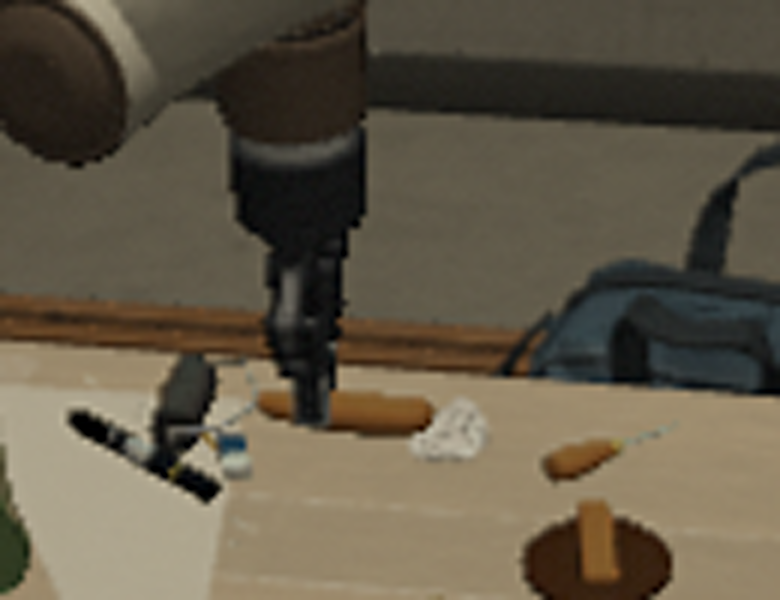

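The brayer is lifted level, with its roller at crop (185,405) and handle at (345,412). I'll carry it to the slab.

Request:
move_arm(
  targets=[
    [-5,1.3,0,0,0,2,255],
    [-10.5,2.7,0,0,0,4,255],
    [-16,4.1,0,0,0,7.6,255],
    [-21.5,5.5,0,0,0,7.6,255],
    [-27,6.9,0,0,0,7.6,255],
    [-32.5,8.3,0,0,0,7.6,255],
    [-38,9.7,0,0,0,7.6,255],
    [-43.5,11.1,0,0,0,7.6,255],
    [-49,12.5,0,0,0,7.6,255],
    [-49,12.5,0,0,0,7.6,255],
    [-49,12.5,0,0,0,7.6,255],
    [-49,12.5,4,0,0,7.6,255],
    [-49,12.5,7.3,0,0,7.6,255],
    [-49,12.5,7.3,0,0,7.6,255],
    [-49,12.5,7.3,0,0,7.6,255],
  ],
)

```text
clock: 38.08
position: [447.1, 157.1, 7.4]
ee_rot: [-0.674, 0.739, -0.0, 0.0]
contact_force: [0.7, -0.2, -1.8]
gripper_width: 20.1
```

Run:
```python
from go import *
st=arm.read_state(); p=st['position'];print(p.round(1),st['gripper_width'],st['contact_force'])
t=fr(SLAB,-12.5,0); to(*t,-4.5,90+np.degrees(SLAB[2]))
im,_=save('side16','side');u0,v0=(200,160)
a=cv2.resize(im[v0:v0+110,u0:u0+130],None,fx=5,fy=5,interpolation=cv2.INTER_CUBIC)
cv2.imwrite(f'pics/side16d.png',a)
```

```text
[447.1 157.1   7.4] 20.086061047975548 [ 0.7269483  -0.21308607 -1.83156287]
 shift [-0.03  0.1   1.19] turn [-0.   0.  -0.1] rows>= 1
```

View pics/side16d.png

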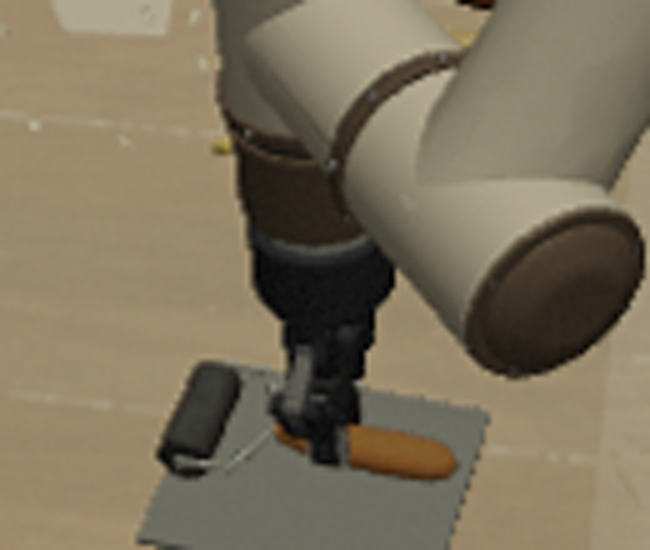

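Request:
move_arm(
  targets=[
    [0,0,0.6,0,0,0,255],
    [0,0,1.0,0,0,0,255],
    [0,0,1.2,0,0,0,255],
    [0,0,1.2,0,0,0,255],
  ],
)

```text
clock: 38.62
position: [446.2, 157.7, -4.5]
ee_rot: [-0.675, 0.738, -0.0, 0.0]
contact_force: [-1.5, -0.9, 5.3]
gripper_width: 19.9
```

Contact at the expected height. I'll release gently, lift, and move off to the left, clear of the scene.

Request:
move_arm(
  targets=[
    [0,0,0,0,0,0,150],
    [0,0,0,0,0,0,120],
    [0,0,0,0,0,0,60],
    [0,0,0,0,0,0,0],
    [0,0,0,0,0,0,0],
    [0,0,-3,0,0,0,0],
    [0,0,-8,0,0,0,0],
    [0,0,-14,0,0,0,0],
    [-5,2,-18,0,0,0,0],
    [-10,5,-20,0,0,0,0],
    [-15,8,-20,0,0,0,0],
    [-20,11,-20,0,0,0,0],
    [-25,14,-20,0,0,0,0],
    [-30,17,-20,0,0,0,0],
    [-35,20,-20,0,0,0,0],
    [-40,23,-20,0,0,0,0],
    [-40,23,-20,0,0,0,0],
    [-40,23,-20,0,0,0,0],
  ],
)

```text
clock: 40.88
position: [253.1, 576.4, 194.1]
ee_rot: [-0.674, 0.738, -0.0, -0.001]
contact_force: [-1.3, -0.5, 0.2]
gripper_width: 85.4
```

Run:
```python
from rel import *
from go import *
st=arm.read_state(); print(st['position'].round(1),st['clock'])
ims={}
for c in('side','top'): ims[c],_=save(c+'17',c)
overlay(ims,[('bed',BED),('slab',SLAB),('block',(*fr(BED,21,-.5),-.098,9)),('bearer',(*fr(BED,8,-68),-.098,9)),('bearer',(*fr(BED,8,68),-.098,9)),('disc',(*fr(BED,-6,-187),0))],'ov17')
for n in('jar_center','gouge_center','brayer_center'):
  for c in('top','side'):
    for r in arm.tip_of(n,c)[:2]: print(n,c,np.round(r['uv'],1),round(r['score'],2),px2w(c,*r['uv'],{'jar_center':25,'gouge_center':12}.get(n,23.5)).round())
```

```text
[253.1 576.4 194.1] 40.875
jar_center top [146.4 172.2] 0.5 [567. 474.  25.]
jar_center side [192. 346.] 0.67 [560. 468.  25.]
gouge_center top [403.3 204.9] 0.68 [ 442. -468.   12.]
gouge_center side [300.  131.5] 0.4 [ 443. -482.   12.]
brayer_center top [232.9 200.2] 0.71 [461. 156.  24.]
brayer_center side [264.6 251.7] 0.91 [452. 161.  24.]
```

View pics/ov17_side.png

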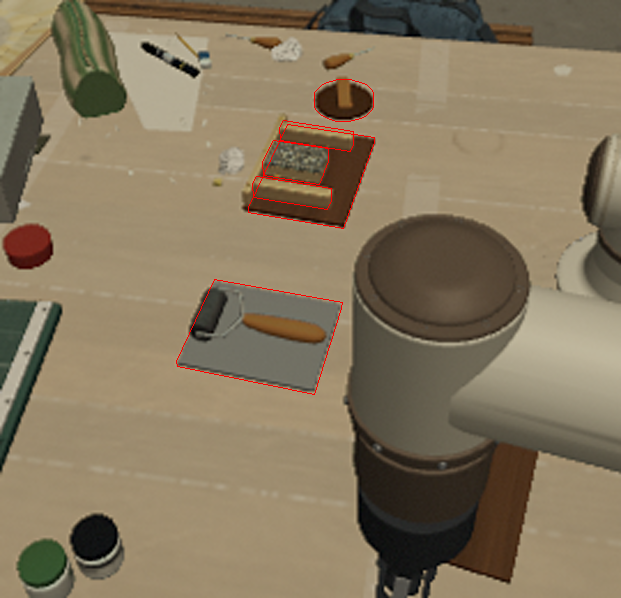

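View pics/ov17_top.png

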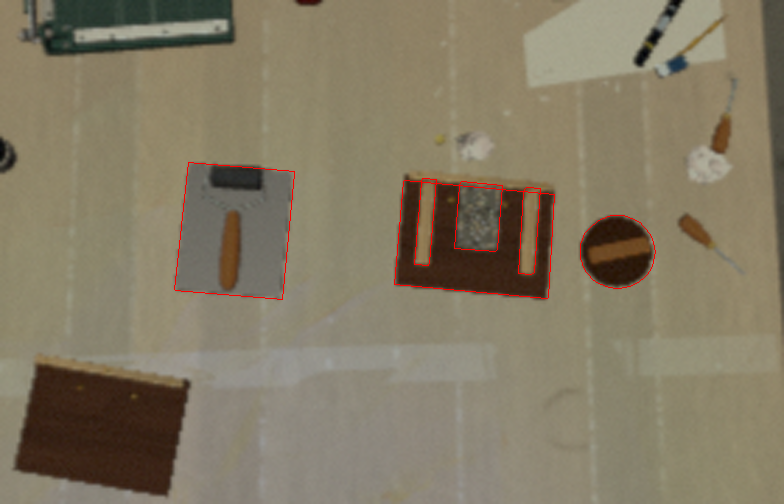

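Everything matches its outline in both views. One last flatness check from the saved depth picture, then I hand it in.

Run:
```python
from go import *
d=np.load('pics/top17.npz')['d'];W=dep2w('top',d)
for n,x,y,lx,ly in(('block',21,-.5,36,21),('bR',8,-68,48,5),('bL',8,68,48,5)):
  c,s=np.cos(BED[2]),np.sin(BED[2]);D=W[...,:2]-fr(BED,x,y);a=c*D[...,0]+s*D[...,1];b=-s*D[...,0]+c*D[...,1]
  m=(abs(a)<lx)&(abs(b)<ly)&(abs(W[...,2]-33)<15); k=np.linalg.lstsq(np.c_[a[m],b[m],np.ones(m.sum())],W[m][:,2],rcond=None)[0]; print(n,m.sum(),k.round(3))
print(arm.job_done())
```

```text
block 228 [-8.0000e-03  9.0000e-03  3.3169e+01]
bR 72 [6.0000e-03 1.3100e-01 3.3038e+01]
bL 70 [-2.2000e-02 -2.4000e-02  3.4141e+01]
the job is handed in; nothing more can be done
None
```

The printing station is set up and the job was handed in at about 41 s of the 104 s allowed. No verdict is reported.

**Placed:**
- **Block and bearers:** The lino block is on the right-hand bed, between the pins and pushed against the head stop. A bearer lies on each side, also against the stop, at about ±68 mm from the bed's centre line.
- **Brayer:** It lies lengthwise on the middle of the slab.
- **Baren:** It lies flat on the table to the right of the bed, away from the slab, about 187 mm from the bed's centre.

**Last checks:**
- **Position:** All outlines match the things in both cameras. The networks put the brayer centre within about 8 mm of the slab's middle, and show the jar and gouge where they were, within network scatter.
- **Flatness:** Depth shows the block and bearer tops 33–34 mm over the table, as expected. The block's tilt is under 0.01 rad. One bearer's cross-tilt came out at 0.13 rad, but over a strip only 10 mm wide, so I took that as depth noise because the outlines show it flat.

**What failed or disagreed:**
- **First block grasp:** It closed on air, because the real fingertips sit about 24 mm short of the reported TCP. I measured that and allowed for it from then on.
- **Position fits on the bed:** The automatic fits of the block and the first bearer were pulled off by the pale head stop. I judged those by the outlines and by contact force while pushing, which rose to 9–12 N.

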